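# Refit the burner knob and hold it in

### The arm

A 6-joint arm with a two-finger parallel gripper is mounted at the origin on the work surface. World frame = base frame: x ahead of the robot, y to its left, z up, the work surface at z = 0. Lengths are in m, angles in rad, forces in N, time in s.
With the tool pointing down it reaches from about 0.4 to 0.825 m from the base axis. Payload 7 kg.
Tool frame: the origin (TCP) lies midway between the tips of the shut fingers; the grasp point (between the pads) lies arm.hold_point_z behind it (arm.hold_point_z is the distance from the TCP to the grasp point, in m); z points along the fingers, y is the line along which they close (so a half turn about z gives the same grasp; the last joint's range is limited). The gripper opens to 88 mm and grips with 3 to 60 N. Pads are 19 mm wide; open, the fingers measure 130 mm over their backs; the gripper's body (78 mm by 193 mm) begins 47 mm behind the grasp point.
Start: joints at [-0.861, 0.359, 0.012, 0, -1.224, -0.288], TCP at [0.276, -0.616, 0.227] pointing down, gripper open.
Joint ranges: [-3.07, 3.07], [-1.43, 2.12], [-1.02, 1.25], [-3.03, 1.67], [-3.05, -0], [-3.03, 3.03]. Speed limits (rad/s): [2.39, 2.39, 3.01, 3.14, 3.14, 3.14].

### API

Orientations are given as [roll, pitch, yaw] about the fixed x, y, z axes, in that order (R = Rz(yaw) Ry(pitch) Rx(roll)).
In Python, from station import arm gives the robot as it stands.
- The arm moves only by the shell command python3 -m crank 'ROWS' [OPENING] [FORCE]. ROWS is JSON, a list that holds one entry, the list of rows, each a list of 4 numbers: the shift along the tool's x, y, z in units of 25 mm (1.0 is 25 mm), then the turn about the tool's z in units of 5 degrees (1.0 is 5 degrees). A call has 1 to 12 rows; each row is the pose to reach, as a shift and turn from the pose commanded when the call began, along the tool's axes at that moment; what a row does not reach only later rows make up. A row lasts 1/8 s, in which the tool goes at most 62.5 mm and 10.7 degrees, less where a joint would pass 70% of its speed; a pose out of reach is approached as far as the arm can. A call with a gripper value outside its range is refused whole. OPENING is the closure, from 0 (fully open) to 1 (shut), set as the call begins (- or left out, the last holds). The fingers move at their own pace and stop on an object; FORCE is the grip in N (left out, the last holds). Time passes only in rows, so rows that repeat a pose let the fingers close. It gives the time, the measured TCP pose, the force, the opening and the grip force at its end, in the units of the state.
- arm.get_state(): the state, without advancing time (a new reading comes with each control period).
- arm.grab_frame(name): name is "side" or "top"; returns (picture, depth): 384x512x3 uint8, red, green, blue; 384x512 float32, m along the optical axis (not along the pixel's ray), 0 where there is no reading.
- arm.get_calibration(name): a dict with "mtx" (3x3 intrinsics, pixels), "k1" (the pictures are not rectified: a ray, as slopes to the right and down, at radius r is drawn at 1 + k1 r^2 times it, then the intrinsics apply), "R" (3x3) and "t" (3): a world point X has camera coordinates R X + t. Camera axes: x right, y down, z forward; pixel columns grow to the right and rows downward; lengths in m; the calibration is good to about 2 mm. A picture is of the moment at which its call begins. get_calibration takes no time and is no camera call.
- arm.job_done(): hands the job in; it is judged then, once.
Trained networks look in the newest picture that a camera, given by its name, has taken for a name from the list of things; names that differ only in an ending like _2 or _b are one class to them, and where a whole thing is asked for, a point or a joint stands for the part that bears it (a point fixed in the world has none). Each returns a list of dicts, best first, with "score" (0 to 1); they miss things now and then, are a little off and sometimes report something else, mostly with a low value. They report only what shows in the picture. A call takes as long as a camera call. They do not tell look-alikes from the thing itself.
- arm.recognise(thing, camera): "extent" ([left, top, width, height] in pixels, round what is visible of it).
- arm.trace(thing, camera): "mask" (384x512 bool, what is visible of it) and "extent" ([left, top, width, height] in pixels, round what is visible of it).
The state is a dict: "t": time; "q": joint angles; "qd": joint speeds; "joint_efforts": joint torques, N m; "eef_pos": TCP position; "ee_rot": TCP orientation; "force": force on the tool from outside, world axes, zero at the start; "moment": the same for the moment, N m; "width": finger opening in m; "gripper_force": force on a finger pad.
Only numpy, scipy, OpenCV 4.12 (cv2) and the standard library are available. Lean on these libraries where they do the work, as an engineer would, in place of code of your own. Each camera call takes 0.05 s, during which the arm holds its last target. There are 200 camera calls.

### The job

The red knob of the oven's gas control has come off and lies in the small baking tray. Pick it up, turn it so that the flat in its bore meets the flat of the bare brass spindle on the control box, push it fully home on the spindle, then press knob and spindle all the way in against the spring. Finish while still holding the knob pressed in (do not let go, as when lighting the pilot), and leave the copper cutter in the tray, the spanner and the pastry brush where they lie.

Things in the scene. Friction and masses are not known exactly. Their poses are not given: they have to be found in the camera images.
- knob_center (a point): loose red knob, standing upright in the tray: round skirt 56 across, 8 high; on it a grip bar 50 long (along x), 26 wide (along y), its top 34 above the underside. This point: on the axis, 17 above the underside. z up; x along the bar to the end with the white pointer line. The bore's flat is on the +x (pointer) side
- spindle_tip (a point): axis at the top end of the brass D-spindle, 28 out of the control box's top, 14 diameter, flat on its +x side 3.5 from the axis; z up. A red line on the 48-wide brass collar at its foot points to +x: the knob's pointer must point the same way. Fully on, the bore's roof rests on this tip: the knob's centre point is then 1 below it, its skirt 10 above the box (4 when pressed in)
- spindle (a joint): how far the spindle is pressed in (down), m: 0 out, 0.006 at its end stop; a spring pushes back with 3.6 N at first to 10.8 N at the stop. It does not stay down by itself
- spindle_turn (a joint): the angle at which the spindle stands in its box, rad (its turning is stiff, 0.4 N m; it need not be turned)
- console: fixed steel control box, 140 x 200 x 70 high, origin at centre of its underside, z up; the spindle stands 35 to its -y side of the centre; a similar black knob already fitted stands 62 to its +y side, its top 34 above the box top; small green lamp. It can be left or right of the middle, the tray being on the other side
- tray: fixed small aluminium baking tray, 200 x 220, 3 mm walls and floor, rim 12 high; origin at centre of underside
- knob: the same red knob, about 80 g, origin at centre of its underside. Blind D-shaped bore from the underside, on the axis, 18 deep, 15.5 across, flat 4.25 from the axis on the +x (pointer) side; chamfered mouth. It has about 0.75 play all round on the spindle, so yaw must be right to about 0.1 rad
- cutter: round copper biscuit cutter, ring 44 across, 14 high, in the tray beside the knob; bystander; origin at centre of underside
- wrench: steel spanner, 160 long, lying on the left; bystander; origin at its middle
- brush: pastry brush, 200 long, lying on the right; bystander; origin at its middle
Not all that is in view belongs to the job. Of the things like the knob, leave any that is grey; of the rest the larger one is meant.

How it is judged:
By the outcome, as a careful person would: the job done as asked, in the order asked, and still so for the second after the job is handed in, while the arm keeps its last pose, push and grip.
It also fails if it takes over 48 s, if anything falls off the work surface, if the arm or the gripper's body presses on something with over 40 N, if the wrist force passes 120 N, or if a joint passes its speed limit or range.

## Working session

There is one attempt and no reset: what is moved stays moved. The work goes in short steps, Python scripts to look and compute and a shell command to move; the robot and the scene stay as the last step left them, time stands still between calls to the robot, and variables do not carry over. Pictures are saved under pics/ and viewed, at most 10 in all, crops included, and the job is handed in when it is done.

```bash
mkdir -p pics; ls; python3 - <<'E'
from station import arm
import cv2,numpy as np
s=arm.get_state();print({k:np.round(v,3).tolist() for k,v in s.items()}, arm.hold_point_z)
for c in("top","side"):
    p,d=arm.grab_frame(c);cv2.imwrite(f"pics/{c}0.png",p[:,:,::-1]);np.save(f"{c}_d.npy",d)
    k=arm.get_calibration(c);print(c,np.round(k["mtx"],1).tolist(),k["k1"],np.round(k["R"],3).tolist(),np.round(k["t"],3))
    for n in("knob","knob_center","spindle_tip","console","tray","cutter"):
        try: print(n,[(round(r["score"],2),np.round(r["extent"]).tolist()) for r in arm.recognise(n,c)][:4])
        except Exception as e: print(n,e)
E
```

```text
pics
{'t': 0.0, 'q': [-0.861, 0.359, 0.011, -0.0, -1.224, -0.288], 'qd': [-0.001, -0.0, -0.001, -0.001, 0.001, -0.0], 'joint_efforts': [-0.001, -58.272, 29.306, 6.997, 0.007, -0.0], 'eef_pos': [0.276, -0.615, 0.226], 'ee_rot': [3.14, -0.0, -2.72], 'force': [-0.527, -0.539, -0.067], 'moment': [-0.042, -0.037, 0.014], 'gripper_force': 0.0, 'width': 0.088} 0.0188
top [[394.7, 0.0, 248.7], [0.0, 394.7, 193.4], [0.0, 0.0, 1.0]] 0.0274053258397388 [[-0.025, -1.0, -0.012], [-0.987, 0.026, -0.16], [0.161, 0.007, -0.987]] [0.01  0.589 1.232]
knob [(0.71, [315.0, 212.0, 19.0, 18.0]), (0.7, [303.0, 157.0, 16.0, 21.0])]
knob_center [(0.59, [305.0, 159.0, 16.0, 17.0]), (0.57, [333.0, 171.0, 12.0, 13.0]), (0.47, [317.0, 211.0, 16.0, 18.0])]
spindle_tip []
console [(0.85, [140.0, 194.0, 71.0, 66.0])]
tray [(0.65, [279.0, 193.0, 72.0, 67.0])]
cutter []
side [[426.3, 0.0, 251.8], [0.0, 426.3, 195.6], [0.0, 0.0, 1.0]] -0.05255098122495439 [[-0.94, -0.34, 0.01], [-0.264, 0.711, -0.652], [0.214, -0.616, -0.758]] [0.52  0.209 1.09 ]
knob [(0.78, [227.0, 145.0, 18.0, 16.0]), (0.65, [285.0, 153.0, 22.0, 18.0]), (0.55, [254.0, 133.0, 8.0, 12.0])]
knob_center [(0.61, [252.0, 134.0, 11.0, 13.0]), (0.52, [284.0, 152.0, 20.0, 16.0]), (0.47, [224.0, 146.0, 23.0, 18.0]), (0.17, [281.0, 110.0, 58.0, 20.0])]
spindle_tip [(0.59, [255.0, 264.0, 3.0, 10.0])]
console [(0.86, [209.0, 248.0, 76.0, 95.0])]
tray [(0.93, [259.0, 142.0, 73.0, 63.0]), (0.64, [276.0, 175.0, 17.0, 12.0])]
cutter [(0.47, [281.0, 174.0, 11.0, 12.0])]
```

```bash
python3 - <<'E'
import cv2
a=cv2.imread("pics/top0.png")[140:280,120:370];b=cv2.imread("pics/side0.png")[90:350,190:390]
cv2.imwrite("pics/top_c.png",cv2.resize(a,None,fx=3.2,fy=3.2,interpolation=cv2.INTER_CUBIC))
cv2.imwrite("pics/side_c.png",cv2.resize(b,None,fx=2.3,fy=2.3,interpolation=cv2.INTER_CUBIC))
E
```

```text
(no output)
```

View pics/top_c.png

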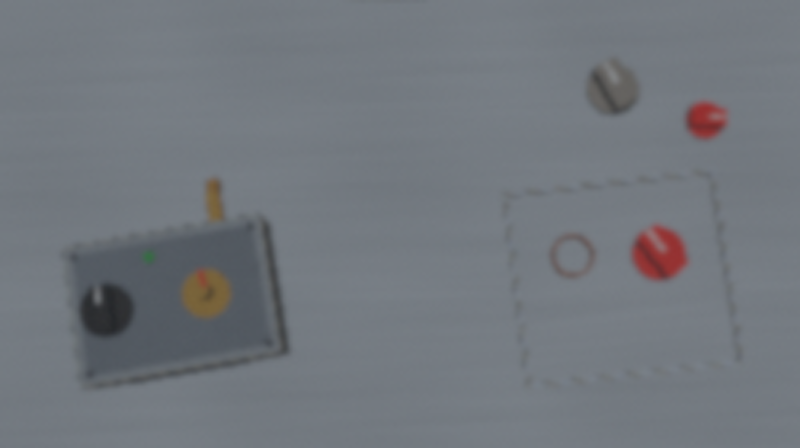

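View pics/side_c.png

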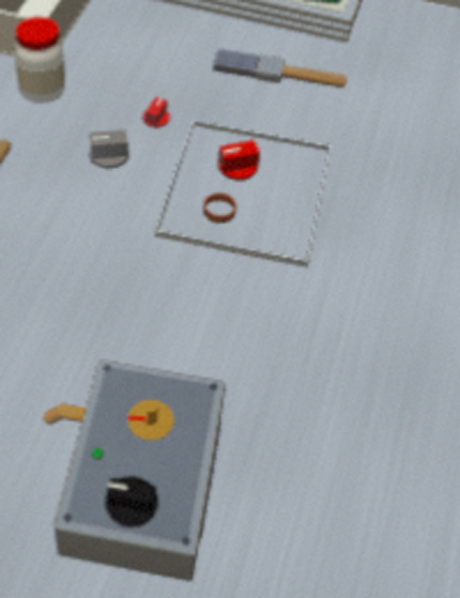

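The top view shows the large red knob in the tray at crop (659,252), with its pointer up and to the left. The collar and spindle are at (206,293), red line up. The smaller red knob and the grey one are outside the tray, so they are decoys. Next I'll measure on rectified planes.

```bash
cat > h.py <<'E'
from station import arm
import cv2,numpy as np
def cal(c):
    k=arm.get_calibration(c);return np.array(k["mtx"]),k["k1"],np.array(k["R"]),np.array(k["t"])
def proj(c,X):
    K,k1,R,t=cal(c);p=np.atleast_2d(X)@R.T+t;s=p[:,:2]/p[:,2:];s=s*(1+k1*(s**2).sum(1,keepdims=True))
    return s@K[:2,:2].T+K[:2,2]
def unproj(c,uv,z):
    K,k1,R,t=cal(c)
    n=cv2.undistortPoints(np.array(uv,float).reshape(-1,1,2),K,np.array([k1,0,0,0,0.])).reshape(-1,2)
    d=np.c_[n,np.ones(len(n))]@R;C=-R.T@t
    return (C+d*((z-C[2])/d[:,2])[:,None])[:,:2]
def shot(c,n=4): return np.mean([arm.grab_frame(c)[0].astype(float) for _ in range(n)],0).astype(np.float32)
def rect(c,img,z,cx,cy,half=.045,res=.0005):
    # image: up = +x, left = +y (world)
    a=np.arange(half,-half,-res);X,Y=np.meshgrid(cx+a,cy+a,indexing="ij")
    m=proj(c,np.c_[X.ravel(),Y.ravel(),np.full(X.size,z)]).astype(np.float32).reshape(*X.shape,2)
    return cv2.remap(img,m[...,0],m[...,1],cv2.INTER_CUBIC)
def hsv(im): return cv2.cvtColor(np.clip(im,0,255).astype(np.uint8),cv2.COLOR_RGB2HSV)
E
python3 - <<'E'
from h import *
rows=[]
imgs={c:shot(c,4) for c in("top","side")};np.savez("imgs.npz",**imgs)
for c in imgs:
    K,k1,R,t=cal(c);print(c,"cam",-R.T@t)
k=unproj("top",[[326,218.8]],.01)[0];s=unproj("top",[[184.4,231.6]],.073)[0];print("knob~",k,"collar~",s)
for c in imgs:
    o=[rect(c,imgs[c],z,*p) for z,p in((.011,k),(.037,k),(.073,s))]
    rows.append(np.hstack(o))
    h=hsv(o[0]).astype(int);m=((h[...,0]<8)|(h[...,0]>170))&(h[...,1]>120)
    n,l,st,ce=cv2.connectedComponentsWithStats(m.astype(np.uint8));i=1+st[1:,4].argmax()
    pts=np.argwhere(l==i)[:,::-1].astype(np.int32)
    (a,b),r=cv2.minEnclosingCircle(pts);print(c,"red skirt circle",k+(.045-np.array([b,a])*.0005),r*.5,"centroid",k+.045-ce[i][::-1]*.0005)
    h=hsv(o[2]).astype(int);m=(h[...,1]>110)&(h[...,2]>90)
    n,l,st,ce=cv2.connectedComponentsWithStats(m.astype(np.uint8));i=1+st[1:,4].argmax()
    pts=np.argwhere(l==i)[:,::-1].astype(np.int32)
    (a,b),r=cv2.minEnclosingCircle(pts);print(c,"collar circle",s+(.045-np.array([b,a])*.0005),r*.5,"centroid",s+.045-ce[i][::-1]*.0005)
cv2.imwrite("pics/rect.png",cv2.resize(np.vstack(rows),None,fx=1.45,fy=1.45)[:,:,::-1])
d=np.load("top_d.npy");print("depth box",d[231,196],d[240,225])
E
```

```text
top cam [ 0.38349183 -0.01476683  1.3101134 ]
side cam [0.31015969 0.69933126 0.95713555]
knob~ [ 0.50360513 -0.2572182 ] collar~ [0.46915816 0.19869349]
top red skirt circle [ 0.50332553 -0.25650336] 26.37881851196289 centroid [ 0.50180318 -0.25620459]
top collar circle [0.47119561 0.20025847] 21.426624298095703 centroid [0.47077897 0.20007955]
side red skirt circle [ 0.50360513 -0.2614682 ] 40.69479751586914 centroid [ 0.5049523  -0.25889007]
side collar circle [0.47208673 0.20369349] 23.71799087524414 centroid [0.47190849 0.20359689]
depth box 1.2399497 1.3021206[ WARN:0@5.900] global loadsave.cpp:1063 imwrite_ Unsupported depth image for selected encoder is fallbacked to CV_8U.
```

View pics/rect.png

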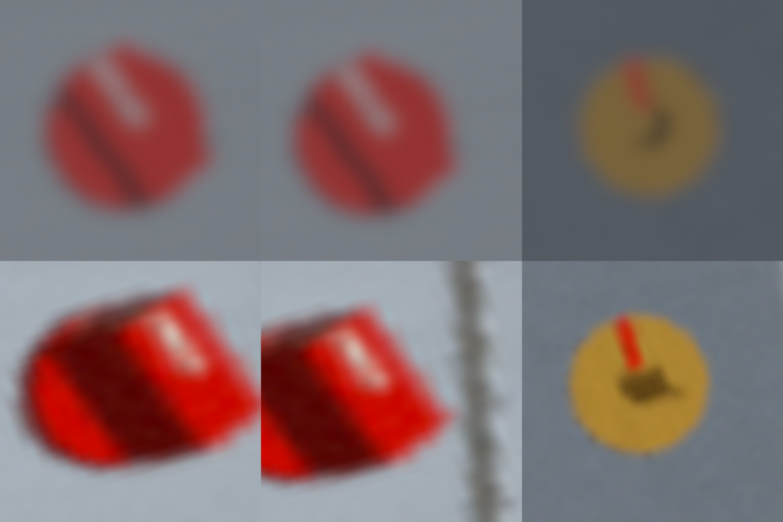

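```bash
cat >> h.py <<'E'
def delta(x,y,z,yaw):
    s=arm.get_state();p=np.array(s["eef_pos"]);yw=s["ee_rot"][2]
    d=np.array([x,y,z])-p;c,n=np.cos(yw),np.sin(yw)
    dy=(yaw-yw+np.pi)%(2*np.pi)-np.pi
    print("t",round(s["t"],2),"pose",np.round(p,4),np.round(s["ee_rot"],4),"F",np.round(s["force"],1),"w",s["width"],"| units",np.round([(d@[c,n,0])/.025,(d@[n,-c,0])/.025,-d[2]/.025,-np.degrees(dy)/5],3))
def lineyaw(c,img,z,p,f,half=.045):
    w=np.clip(f(rect(c,img,z,*p,half)),0,None);i,j=np.indices(w.shape);X=p[0]+half-i*.0005;Y=p[1]+half-j*.0005
    W=w.sum();m=np.array([(X*w).sum(),(Y*w).sum()])/W
    C=np.cov(np.c_[X.ravel(),Y.ravel()].T,aweights=w.ravel());e,v=np.linalg.eigh(C);v=v[:,1]
    return m,np.arctan2(v[1],v[0]),np.sqrt(e)
E
python3 - <<'E'
from h import *
im=dict(np.load("imgs.npz"))
for c in im:
    def red(o):   # red minus orange: green low relative to red
        h=hsv(o).astype(float);hue=(h[...,0]+90)%180-90
        return ((hue<9)&(h[...,1]>70))*np.clip(11-hue,0,20)
    m,a,e=lineyaw(c,im[c],.072,[.471,.201],red,.03);print(c,"redline",m,a,e)
    for p in([.471,.2002],[.472,.2030]): print("  from centre",np.arctan2(*(m-p)[::-1]))
    def wh(o):
        h=hsv(o).astype(float);i,j=np.indices(h.shape[:2])
        b=o.min(2);t={"top":105,"side":70}[c]
        inside=((i-90)**2+(j-90)**2<48**2) if c=="top" else ((i-82)**2+(j-65)**2<34**2)
        return np.where(inside,b-t,0)
    o=rect(c,im[c],.037,.5045,-.2565);print("center min ch range",np.percentile(o.min(2)[50:130,50:130],[5,50,90,99]))
delta(.5045,-.2565,.10,.58-np.pi);delta(.5045,-.2565,.0145,.58-np.pi)
E
```

```text
top redline [0.489358   0.20518675] -2.903835180288078 [0.00140915 0.00382536]
  from centre 0.2652391792783778
  from centre 0.12531945717300208
center min ch range [ 46.30503979  54.75255394 101.0556282  116.76987221]
side redline [0.48795035 0.20700723] -2.8535321408807017 [0.00109109 0.00531876]
  from centre 0.3818833677679706
  from centre 0.24613731986365012
center min ch range [ -1.66184192  50.71055794 160.0726181  163.70842102]
t 1.1 pose [ 0.2763 -0.6158  0.2266] [ 3.1416 -0.     -2.7198] F [-0.1 -0.3  0.9] w 0.08754028193421107 | units [-14.212   9.377   5.062  -1.813]
t 1.1 pose [ 0.2763 -0.6158  0.2266] [ 3.1416 -0.     -2.7198] F [-0.1 -0.3  0.9] w 0.08754028193421107 | units [-14.212   9.377   8.482  -1.813]
```

```bash
python3 -m crank '[[[-2,1.3,0,0],[-4,2.6,0.5,-0.5],[-6,4,1,-1],[-8,5.3,1.5,-1.81],[-10,6.6,2.5,-1.81],[-12,7.9,3.5,-1.81],[-14.21,9.38,4.5,-1.81],[-14.21,9.38,5.06,-1.81],[-14.21,9.38,5.06,-1.81],[-14.21,9.38,5.06,-1.81],[-14.21,9.38,5.06,-1.81]]]' 0.32 20; python3 - <<'E'
from h import *
s=shot("side",2);t=shot("top",1)
cv2.imwrite("pics/pre.png",np.hstack([cv2.resize(s[100:230,230:350],None,fx=3,fy=3),cv2.resize(t[150:280,270:390],None,fx=3,fy=3)])[:,:,::-1])
delta(.5045,-.2565,.0145,.58-np.pi)
E
```

```text
t: 2.48
eef_pos: [0.5045, -0.2573, 0.101]
ee_rot: [-3.141, 0.001, -2.563]
force: [0.0, 0.3, -0.6]
width: 0.0598
gripper_force: 0.0
t 2.62 pose [ 0.5044 -0.2571  0.1007] [-3.1409e+00  7.0000e-04 -2.5629e+00] F [ 1.2  0.2 -0.1] w 0.05955172134717202 | units [-0.018  0.017  3.447 -0.015][ WARN:0@1.873] global loadsave.cpp:1063 imwrite_ Unsupported depth image for selected encoder is fallbacked to CV_8U.
```

View pics/pre.png

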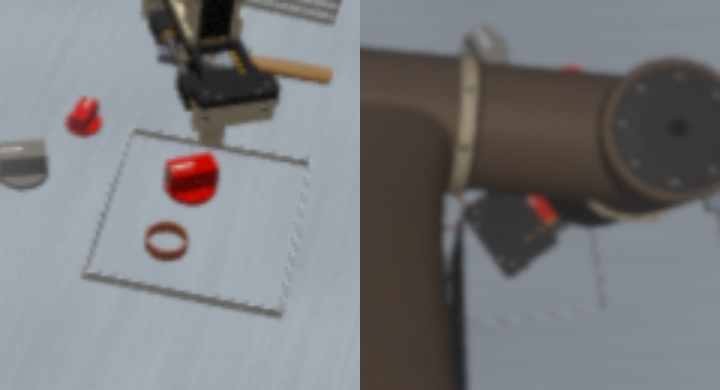

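The gripper hovers over the knob with the bar between the fingers, and the cutter at (166,241) is clear of them. Descending and gripping.

```bash
python3 -m crank '[[[0,0,1.3,0],[0,0,2.3,0],[0,0,2.9,0],[0,0,3.25,0],[0,0,3.45,0],[0,0,3.45,0],[0,0,3.45,0]]]' 0.32 20;  python3 -m crank '[[[0,0,0,0],[0,0,0,0],[0,0,0,0],[0,0,0,0],[0,0,0,0],[0,0,0,0]]]' 1 25; python3 - <<'E'
from h import *
s=shot("side",2)
cv2.imwrite("pics/grip.png",cv2.resize(s[100:230,230:350],None,fx=4,fy=4)[:,:,::-1].astype(np.uint8))
delta(.5045,-.2565,.0145,.58-np.pi)
E
```

```text
t: 3.5
eef_pos: [0.5049, -0.2565, 0.0144]
ee_rot: [-3.141, 0.001, -2.562]
force: [0.8, 0.1, -0.5]
width: 0.0597
gripper_force: 0.0
t: 4.25
eef_pos: [0.5044, -0.2564, 0.0139]
ee_rot: [3.142, 0.0, -2.562]
force: [-0.8, 0.1, 1.6]
width: 0.0258
gripper_force: 24.7
t 4.35 pose [ 0.5044 -0.2564  0.0138] [ 3.1415 -0.     -2.5618] F [-0.1  0.7  2.4] w 0.026125742888347306 | units [-0.001 -0.005 -0.027 -0.002]
```

View pics/grip.png

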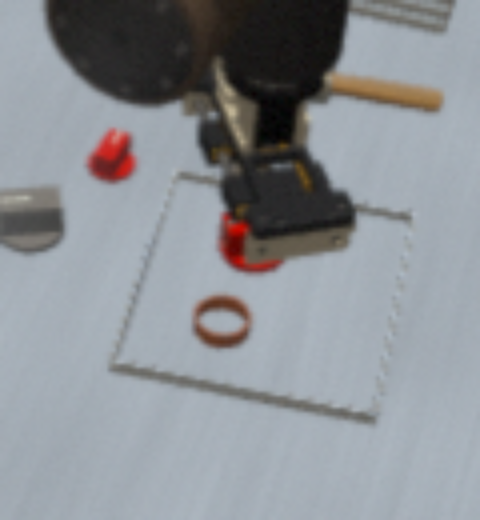

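Held (26 mm wide, 25 N). Lifting and carrying it above the spindle.

```bash
python3 -m crank '[[[0,0,-1.5,0],[0,0,-3.5,0],[0,0,-5.85,0],[0,0,-5.85,0]]]' - 30; python3 - <<'E'
from h import *
delta(.4715,.2015,.16,.26-np.pi)
E
```

```text
t: 4.85
eef_pos: [0.5073, -0.2572, 0.1652]
ee_rot: [-3.135, 0.006, -2.561]
force: [-0.7, 0.5, -1.7]
width: 0.0262
gripper_force: 29.6
t 4.85 pose [ 0.5073 -0.2572  0.1652] [-3.1348  0.0063 -2.5611] F [-0.7  0.5 -1.7] w 0.026151422779937053 | units [-8.864 16.131  0.206  3.672]
```

```bash
python3 -m crank '[[[-0.8,1.5,0,0],[-2,3.5,0,0],[-3.2,5.7,0,0.5],[-4.4,7.9,0,1.5],[-5.6,10.1,0,2.5],[-6.8,12.3,0,3.66],[-7.9,14.3,0,3.66],[-8.6,15.5,0,3.66],[-8.93,16.05,0,3.66],[-8.93,16.05,0,3.66],[-8.93,16.05,0,3.66],[-8.93,16.05,0,3.66]]]'; python3 - <<'E'
from h import *
s=shot("side",4);np.save("held.npy",s)
delta(.4715,.2015,.16,.26-np.pi)
b=cv2.resize(s[180:320,190:330],None,fx=4,fy=4)
p=np.array(arm.get_state()["eef_pos"]);a=np.linspace(0,2*np.pi,60)
for z in(-.0108,-.0028):
    uv=proj("side",np.c_[p[0]+.028*np.cos(a),p[1]+.028*np.sin(a),np.full(60,p[2]+z)])
    for u,v in uv: cv2.circle(b,(int((u-190+.5)*4),int((v-180+.5)*4)),1,(0,255,0),-1)
cv2.imwrite("pics/held.png",b[:,:,::-1].astype(np.uint8))
E
```

```text
t: 6.35
eef_pos: [0.4714, 0.2005, 0.16]
ee_rot: [-3.142, -0.0, -2.883]
force: [0.6, 0.3, -0.3]
width: 0.0258
gripper_force: 29.6
t 6.55 pose [0.4715 0.201  0.1602] [ 3.1415e+00  1.0000e-04 -2.8822e+00] F [ 0.4  0.5 -0.5] w 0.026406073786028043 | units [-0.005  0.018  0.006 -0.006]
```

View pics/held.png

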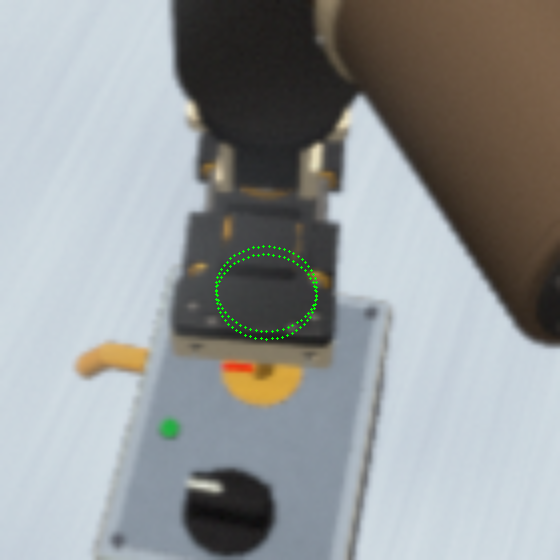

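The +y finger hides the knob from the side camera. I'll turn the wrist ±90° so the skirt is visible. Comparing the two views separates the in-hand offset from the camera bias.

```bash
python3 - <<'E'
from h import *
print(np.round(arm.get_state()["q"],2))
E
python3 -m crank '[[[0,0,0,2],[0,0,0,4],[0,0,0,6],[0,0,0,8],[0,0,0,10],[0,0,0,12],[0,0,0,14],[0,0,0,16],[0,0,0,18],[0,0,0,18],[0,0,0,18],[0,0,0,18]]]'; python3 - <<'E'
from h import *
s=shot("side",4);np.save("heldA.npy",s);st=arm.get_state();np.save("poseA.npy",np.r_[st["eef_pos"],st["ee_rot"]])
print(np.round(st["q"],2),st["eef_pos"],st["ee_rot"])
b=cv2.resize(s[180:320,190:330],None,fx=4,fy=4)
p=np.array(st["eef_pos"]);a=np.linspace(0,2*np.pi,60)
for z in(-.0108,-.0028):
    uv=proj("side",np.c_[p[0]+.028*np.cos(a),p[1]+.028*np.sin(a),np.full(60,p[2]+z)])
    for u,v in uv: cv2.circle(b,(int((u-190+.5)*4),int((v-180+.5)*4)),1,(0,255,0),-1)
cv2.imwrite("pics/heldA.png",b[:,:,::-1].astype(np.uint8))
E
```

```text
[ 0.79  0.15 -0.44 -0.   -0.99 -2.1 ]
t: 8.05
eef_pos: [0.5046, 0.1168, 0.1279]
ee_rot: [3.11, -0.204, 1.992]
force: [-0.0, 0.4, -1.3]
width: 0.0263
gripper_force: 29.6
[ 0.44  0.21 -0.36 -0.25 -0.98 -3.03] [0.5044368  0.11763511 0.12806334] [ 3.10966233 -0.2045998   1.99267147]
```

View pics/heldA.png

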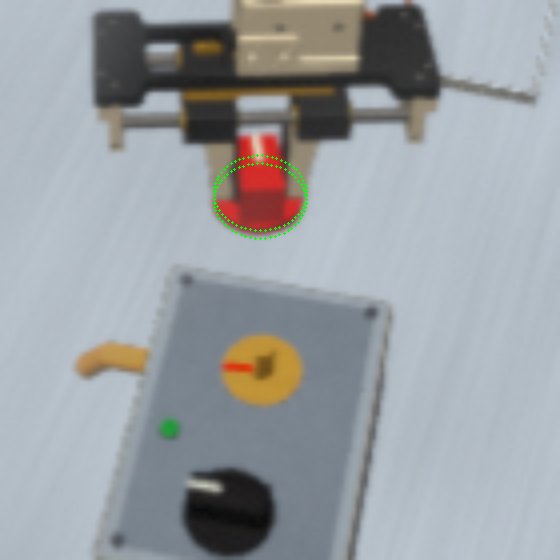

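The wrist limit (q6 = -3.03) stopped the turn, so the pose went off but is still clear of everything. The knob is visible at (260,200) and properly held. Turning back.

```bash
python3 -m crank '[[[0,0,0,-2],[0,0,0,-4],[0,0,0,-6],[0,0,0,-6],[0,0,0,-6]]]'; python3 - <<'E'
from h import *
print(np.round(arm.get_state()["q"],2));delta(.4715,.2015,.16,.26-np.pi)
E
```

```text
t: 8.88
eef_pos: [0.5044, 0.1178, 0.1281]
ee_rot: [3.011, -0.162, 2.52]
force: [0.4, 1.2, -0.7]
width: 0.0259
gripper_force: 29.6
[ 0.44  0.21 -0.36 -0.25 -0.98 -2.51]
t 8.88 pose [0.5044 0.1178 0.1281] [ 3.0112 -0.1617  2.5197] F [ 0.4  1.2 -0.7] w 0.025904314174403465 | units [  3.02    1.953  -1.275 -10.106]
```

```bash
python3 -m crank '[[[0,0,-2,-2],[0,0,-3,-4],[0,0,-3,-6],[0,0,-3,-8],[0,0,-3,-10],[0,0,-3,-12],[0,0,-3,-14],[0,0,-3,-16],[0,0,-3,-18],[0,0,-3,-20],[0,0,-3,-22],[0,0,-3,-24]]]'; python3 -m crank '[[[0,0,0,-2],[0,0,0,-4],[0,0,0,-6],[0,0,0,-8],[0,0,0,-10],[0,0,0,-12],[0,0,0,-14],[0,0,0,-16],[0,0,0,-18],[0,0,0,-20],[0,0,0,-22],[0,0,0,-24]]]'; python3 - <<'E'
from h import *
print(np.round(arm.get_state()["q"],2));delta(.4715,.2015,.16,.26-np.pi)
E
```

```text
t: 10.38
eef_pos: [0.5084, 0.1027, 0.2014]
ee_rot: [3.066, 0.193, -1.681]
force: [1.0, 0.1, -0.7]
width: 0.0261
gripper_force: 29.6
t: 11.88
eef_pos: [0.5084, 0.1027, 0.2014]
ee_rot: [-2.937, -0.032, 0.418]
force: [0.7, 0.9, -1.7]
width: 0.0261
gripper_force: 29.6
[ 0.41  0.14 -0.26 -0.23 -1.14  1.67]
t 11.88 pose [0.5084 0.1027 0.2014] [-2.9367 -0.0318  0.4175] F [ 0.7  0.9 -1.7] w 0.02608232426964216 | units [  0.251  -4.211   1.657 -34.195]
```

```bash
cat > q.py <<'E'
from h import *
s=arm.get_state();from scipy.spatial.transform import Rotation as Ro
z=Ro.from_euler("xyz",s["ee_rot"]).as_matrix()[:,2];print("t",round(s["t"],2),"q",np.round(s["q"],3),"p",np.round(s["eef_pos"],3),"toolz",np.round(z,3),"rot",np.round(s["ee_rot"],3))
E
python3 -m crank '[[[0,0,0,-2],[0,0,0,-4],[0,0,0,-6],[0,0,0,-8],[0,0,0,-10],[0,0,0,-12],[0,0,0,-14],[0,0,0,-16],[0,0,0,-18],[0,0,0,-18]]]'; python3 q.py
```

```text
t: 13.12
eef_pos: [0.4889, 0.1363, 0.2088]
ee_rot: [3.109, -0.143, 1.942]
force: [-0.5, 0.0, -1.0]
width: 0.0256
gripper_force: 29.6
t 13.12 q [ 0.549  0.091 -0.328 -0.152 -1.099  3.027] p [0.489 0.136 0.209] toolz [-0.021  0.145 -0.989] rot [ 3.109 -0.143  1.942]
```

```bash
python3 -m crank '[[[0,0,0,-1.5],[0,0,0,-3],[0,0,0,-3.5],[0,0,0,-3.5]]]'; python3 q.py
```

```text
t: 13.62
eef_pos: [0.4549, 0.1728, 0.2105]
ee_rot: [3.063, -0.044, 2.181]
force: [0.6, -0.1, -1.0]
width: 0.0259
gripper_force: 29.6
t 13.62 q [ 0.74   0.015 -0.446 -0.039 -1.026  3.029] p [0.455 0.173 0.21 ] toolz [ 0.039  0.081 -0.996] rot [ 3.063 -0.044  2.181]
```

```bash
python3 -m crank '[[[0,0,0,-1.2],[0,0,0,-1.2],[0,0,0,-1.2]]]'; python3 q.py
```

```text
t: 14.0
eef_pos: [0.4439, 0.1839, 0.2104]
ee_rot: [3.056, -0.009, 2.263]
force: [0.3, -0.1, -1.1]
width: 0.0261
gripper_force: 29.6
t 14.0 q [ 0.804 -0.006 -0.484  0.    -1.007  3.03 ] p [0.444 0.184 0.21 ] toolz [ 0.06   0.061 -0.996] rot [ 3.056 -0.009  2.263]
```

```bash
python3 -m crank '[[[0,0,0,2],[0,-0.5,0,4],[-0.1,-1,0,6],[-0.2,-1.5,0,8],[-0.2,-2,0,10],[-0.3,-2.5,0,12],[-0.3,-3,0,14],[-0.4,-3.5,0,16],[-0.4,-3.8,0,18],[-0.43,-4,0,20],[-0.43,-4,0,22],[-0.43,-4,0,24]]]'; python3 q.py
```

```text
t: 15.5
eef_pos: [0.3741, 0.1118, 0.2019]
ee_rot: [-3.09, -0.069, 0.16]
force: [-0.8, 0.5, -1.1]
width: 0.0259
gripper_force: 29.6
t 15.5 q [ 8.040e-01 -1.740e-01 -6.510e-01  1.000e-03 -1.008e+00  9.280e-01] p [0.374 0.112 0.202] toolz [ 0.06   0.062 -0.996] rot [-3.09  -0.069  0.16 ]
```

```bash
python3 -m crank '[[[0.4,2,-0.3,-1],[0.8,4.2,-0.6,-2],[1.2,6.5,-0.6,-4],[1.65,8.85,-0.6,-6],[0,10.7,-0.6,-8],[-1.6,12.6,-0.6,-10],[-3.2,14.5,-0.6,-12],[-4.8,16.4,-0.6,-14],[-6.4,18.3,-0.6,-16],[-8.1,20.2,-0.6,-18],[-9.8,22,-0.6,-20],[-9.8,22,-0.6,-22]]]'; python3 q.py; python3 -m crank '[[[0,0,0,-2],[0,0,0,-4],[0,0,0,-6],[0,0,0,-8],[0,0,0,-10],[0,0,0,-12],[0,0,0,-14]]]';python3 q.py
```

```text
t: 17.0
eef_pos: [0.269, -0.2201, 0.148]
ee_rot: [3.072, 0.185, 1.748]
force: [-0.5, 0.8, -0.2]
width: 0.0262
gripper_force: 29.6
t 17.0 q [ 0.135 -0.31  -0.985  0.247 -0.833  3.03 ] p [ 0.269 -0.22   0.148] toolz [ 0.101 -0.169 -0.98 ] rot [3.072 0.185 1.748]
t: 17.88
eef_pos: [0.2246, -0.1973, 0.1782]
ee_rot: [-3.064, 0.185, 2.567]
force: [-1.9, -1.9, 0.4]
width: 0.0259
gripper_force: 29.6
t 17.88 q [ 1.511 -1.221 -0.961  0.133 -1.987  2.664] p [ 0.225 -0.197  0.178] toolz [ 0.112 -0.165 -0.98 ] rot [-3.064  0.185  2.567]
```

```bash
cat > kin.py <<'E'
import numpy as np
from scipy.optimize import least_squares
from scipy.spatial.transform import Rotation as Ro
D=[([-.861,.359,.0115,0,-1.224,-.288],(.2763,-.6157,.2266),(np.pi,0,-2.7198)),
([.79,.15,-.44,0,-.99,-2.1],(.4715,.201,.1602),(np.pi,0,-2.8822)),
([.44,.21,-.36,-.25,-.98,-3.03],(.5044,.1176,.1281),(3.1097,-.2046,1.9927)),
([.41,.14,-.26,-.23,-1.14,1.67],(.5084,.1027,.2014),(-2.9367,-.0318,.4175)),
([.549,.091,-.328,-.152,-1.099,3.027],(.489,.136,.209),(3.109,-.143,1.942)),
([.74,.015,-.446,-.039,-1.026,3.029],(.455,.173,.21),(3.063,-.044,2.181)),
([.804,-.006,-.484,0,-1.007,3.03],(.444,.184,.21),(3.056,-.009,2.263)),
([.804,-.174,-.651,.001,-1.008,.928],(.374,.112,.202),(-3.09,-.069,.16)),
([.135,-.31,-.985,.247,-.833,3.03],(.269,-.22,.148),(3.072,.185,1.748)),
([1.511,-1.221,-.961,.133,-1.987,2.664],(.225,-.197,.178),(-3.064,.185,2.567))]
LO=np.array([-3.07,-1.43,-1.02,-3.03,-3.05,-3.03]);HI=np.array([3.07,2.12,1.25,1.67,0,3.03])
def r(ax,a): return Ro.from_euler(ax,a).as_matrix()
def fk(q,P,s4=1):
    h,a0,L1,e,L2,Lt,d1,d2=P
    A=r('z',q[0]);p=A@[a0,d1,h]
    A=A@r('y',q[1]);p=p+A@[0,0,L1]
    A=A@r('y',-q[2]);p=p+A@[0,0,e]
    A=A@r('x',s4*q[3]);p=p+A@[L2,d2,0]
    A=A@r('y',-q[4]);          # tool along +x of this frame at q5=0
    A=A@np.array([[0,0,1.],[0,1,0],[-1,0,0]])  # z->x
    p=p+A@[0,0,Lt]
    A=A@r('z',-q[5])
    return p,A
def resid(P,s4,Q):
    o=[]
    for q,p,e in D:
        x,A=fk(q,P,s4);o+=list((x-p)*5)
    return np.array(o)
if __name__=="__main__":
    for s4 in(1,-1):
        s=least_squares(resid,[.35,0,.4,0,.4,.3,-.1,-.09],args=(s4,0));print(s4,np.round(s.x,4),s.cost,np.round(resid(s.x,s4,0).reshape(-1,3)/5,3).tolist())
        for q,p,e in D[:6]:
            A=fk(q,s.x,s4)[1];E=r('xyz',e);print(np.round(Ro.from_matrix(E.T@A).as_rotvec(),3))
E
python3 kin.py; python3 q.py
```

```text
1 [-0.6431 -0.0299  0.5997  0.1721  0.444  -0.3126 -0.3825  0.1965] 0.10433818231752195 [[0.011, -0.004, 0.015], [0.032, 0.043, -0.002], [0.025, -0.01, -0.015], [0.0, -0.019, -0.001], [-0.012, -0.015, 0.004], [-0.024, -0.017, 0.008], [-0.023, -0.016, 0.007], [-0.023, -0.016, 0.006], [0.01, 0.007, -0.019], [-0.01, 0.018, -0.004]]
[-0.000e+00  1.000e-03  1.571e+00]
[0.01  0.003 1.569]
[-0.273 -0.345  1.274]
[-0.34   0.292  1.361]
[-0.23  -0.183  1.422]
[-0.058 -0.045  1.53 ]
-1 [ 0.1939  0.0017  0.6015  0.0019  0.4616  0.3754  0.0013 -0.1933] 0.00044340064199975424 [[-0.0, -0.0, -0.0], [-0.002, -0.0, -0.002], [-0.002, -0.001, -0.001], [0.002, 0.0, 0.002], [0.0, 0.0, -0.0], [0.0, 0.0, 0.001], [0.0, 0.0, 0.001], [0.001, -0.0, 0.0], [0.001, 0.0, 0.0], [-0.001, -0.0, -0.001]]
[-0.000e+00  1.000e-03  1.571e+00]
[0.01  0.003 1.569]
[0.003 0.002 1.576]
[0.011 0.006 1.574]
[ 1.000e-03 -0.000e+00  1.571e+00]
[-0.     0.     1.571]
t 17.88 q [ 1.511 -1.221 -0.961  0.133 -1.987  2.664] p [ 0.225 -0.197  0.178] toolz [ 0.112 -0.165 -0.98 ] rot [-3.064  0.185  2.567]
```

```bash
cat >> kin.py <<'E'
P0=[0.1939,0.0017,0.6015,0.0019,0.4616,0.3754,0.0013,-0.1933]
RZ=r('z',-np.pi/2)
def FK(q):
    p,A=fk(q,P0,-1);return p,A@RZ
def ik(q0,p,A,w,soft=0):
    def f(q):
        x,B=FK(q);return np.r_[w*(x-p),Ro.from_matrix(B@A.T).as_rotvec(),soft*(q-q0)]
    return least_squares(f,np.clip(q0,LO+1e-6,HI-1e-6),bounds=(LO,HI)).x
def sim(q,rows,w,soft=0,cap=True):
    p0,A0=FK(q);pc,Ac=p0,A0
    for x in rows:
        p=p0+A0@(np.array(x[:3])*.025);A=A0@r('z',np.radians(5*x[3]))
        if cap:
            d=p-pc;n=np.linalg.norm(d);p=pc+d*min(1,.0625/max(n,1e-9))
            v=Ro.from_matrix(A@Ac.T).as_rotvec();n=np.linalg.norm(v);A=Ro.from_rotvec(v*min(1,np.radians(10.7)/max(n,1e-9))).as_matrix()@Ac
        q=ik(q,p,A,w,soft);pc,Ac=FK(q)
    return q
E
python3 - <<'E'
from kin import *
np.set_printoptions(precision=3,suppress=True)
A=[[0,0,0,min(2*i,18)] for i in range(1,13)]
B=[[0,0,0,-min(2*i,18)] for i in range(1,11)]
C=[[0,0,0,-1.5],[0,0,0,-3],[0,0,0,-3.5],[0,0,0,-3.5]]
print("want",D[2][0],D[4][0],D[5][0])
for w in(1,2,3,5,10):
  for soft in(0,.1):
    print(w,soft,sim(np.array(D[1][0]),A,w,soft),sim(np.array(D[3][0]),B,w,soft),sim(np.array(D[4][0]),C,w,soft))
E
```

```text
want [0.44, 0.21, -0.36, -0.25, -0.98, -3.03] [0.549, 0.091, -0.328, -0.152, -1.099, 3.027] [0.74, 0.015, -0.446, -0.039, -1.026, 3.029]
1 0 [ 0.223  0.237 -0.389 -0.061 -0.951 -3.03 ] [ 0.573  0.072 -0.321 -0.181 -1.111  3.03 ] [ 0.798 -0.016 -0.443 -0.088 -1.056  3.03 ]
1 0.1 [ 0.223  0.237 -0.388 -0.061 -0.952 -3.03 ] [ 0.573  0.072 -0.32  -0.181 -1.111  3.03 ] [ 0.798 -0.015 -0.442 -0.088 -1.057  3.03 ]
2 0 [ 0.488  0.199 -0.341 -0.283 -1.01  -3.03 ] [ 0.534  0.093 -0.328 -0.145 -1.089  3.03 ] [ 0.729  0.02  -0.449 -0.026 -1.019  3.03 ]
2 0.1 [ 0.488  0.199 -0.341 -0.283 -1.01  -3.03 ] [ 0.534  0.093 -0.328 -0.145 -1.089  3.03 ] [ 0.729  0.02  -0.449 -0.026 -1.019  3.03 ]
3 0 [ 0.524  0.185 -0.325 -0.309 -1.034 -3.03 ] [ 0.517  0.1   -0.33  -0.13  -1.081  3.03 ] [ 0.703  0.031 -0.449 -0.003 -1.008  3.03 ]
3 0.1 [ 0.524  0.185 -0.325 -0.309 -1.034 -3.03 ] [ 0.517  0.1   -0.33  -0.13  -1.081  3.03 ] [ 0.703  0.031 -0.449 -0.003 -1.008  3.03 ]
5 0 [ 0.543  0.177 -0.317 -0.322 -1.047 -3.03 ] [ 0.506  0.105 -0.332 -0.12  -1.076  3.03 ] [ 0.686  0.037 -0.45   0.012 -1.002  3.03 ]
5 0.1 [ 0.543  0.177 -0.317 -0.322 -1.047 -3.03 ] [ 0.506  0.105 -0.332 -0.12  -1.076  3.03 ] [ 0.686  0.037 -0.45   0.012 -1.002  3.03 ]
10 0 [ 0.551  0.173 -0.314 -0.328 -1.053 -3.03 ] [ 0.5    0.107 -0.332 -0.115 -1.074  3.03 ] [ 0.677  0.04  -0.45   0.02  -0.999  3.03 ]
10 0.1 [ 0.551  0.173 -0.314 -0.328 -1.053 -3.03 ] [ 0.5    0.107 -0.332 -0.115 -1.074  3.03 ] [ 0.677  0.04  -0.45   0.02  -0.999  3.03 ]
```

```bash
cat >> kin.py <<'E'
W=1.65
np.set_printoptions(precision=3,suppress=True)
def show(q,tag=""):
    p,A=FK(q);print(tag,"q",np.array(q),"p",p,"tz",A[:,2],"yaw",round(float(np.arctan2(A[1,0],A[0,0])),3))
def units(q,wp):  # world target -> tool units
    p,A=FK(q);return (A.T@(np.array(wp)-p))/.025
E
python3 - <<'E'
from kin import *
from station import arm
q=np.array(arm.get_state()["q"]);show(q,"now")
# replay check: D[8] -> now
show(sim(np.array(D[8][0]),[[0,0,0,-2*i] for i in range(1,8)],W),"replay")
wp=np.array([.23,-.2,.24]);u=units(q,wp);print("u1",u)
rows=[[*(u*min(1,i/4)),2.1*i] for i in range(1,13)]
q=sim(q,rows,W);show(q,"1")
rows=[[0,0,0,2*i] for i in (1,2)];q=sim(q,rows,W);show(q,"1b")
for k,y in enumerate((-.1,-.05,0,.05,.1,.2,.25)):
    u=units(q,[.235,y,.24]);q=sim(q,[[*u,0]]*2,W);show(q,f"y{y}")
E
```

```text
now q [ 1.511 -1.221 -0.961  0.133 -1.987  2.664] p [ 0.224 -0.198  0.177] tz [ 0.112 -0.165 -0.98 ] yaw 2.567
replay q [ 1.784 -1.43  -0.924  0.084 -2.265  2.801] p [ 0.268 -0.218  0.15 ] tz [ 0.103 -0.171 -0.98 ] yaw 2.976
u1 [-0.697 -0.152 -2.416]
1 q [ 1.554 -1.189 -0.825  0.133 -2.096  0.435] p [ 0.23 -0.2   0.24] tz [ 0.112 -0.165 -0.98 ] yaw 0.365
1b q [ 1.554 -1.189 -0.825  0.133 -2.096  0.086] p [ 0.23 -0.2   0.24] tz [ 0.112 -0.165 -0.98 ] yaw 0.021
y-0.1 q [ 1.621 -0.992 -0.857  0.109 -1.877 -0.014] p [ 0.235 -0.1    0.24 ] tz [ 0.112 -0.165 -0.98 ] yaw 0.021
y-0.05 q [ 1.775 -0.944 -0.848  0.079 -1.851 -0.178] p [ 0.235 -0.05   0.24 ] tz [ 0.112 -0.165 -0.98 ] yaw 0.021
y0 q [ 1.535 -0.713 -0.855  0.118 -1.591  0.04 ] p [ 0.235 -0.     0.24 ] tz [ 0.112 -0.165 -0.98 ] yaw 0.021
y0.05 q [ 1.551 -0.603 -0.832  0.116 -1.506  0.015] p [0.235 0.05  0.24 ] tz [ 0.112 -0.165 -0.98 ] yaw 0.021
y0.1 q [ 1.557 -0.493 -0.799  0.116 -1.431  0.   ] p [0.235 0.1   0.24 ] tz [ 0.112 -0.165 -0.98 ] yaw 0.021
y0.2 q [ 1.562 -0.288 -0.701  0.117 -1.325 -0.017] p [0.235 0.2   0.24 ] tz [ 0.112 -0.165 -0.98 ] yaw 0.021
y0.25 q [ 1.563 -0.194 -0.638  0.118 -1.294 -0.022] p [0.235 0.25  0.24 ] tz [ 0.112 -0.165 -0.98 ] yaw 0.021
```

```bash
python3 -m crank '[[[-0.2,0,-0.6,2],[-0.35,-0.1,-1.2,4],[-0.5,-0.1,-1.8,6],[-0.7,-0.15,-2.4,8],[-0.7,-0.15,-2.4,10],[-0.7,-0.15,-2.4,12],[-0.7,-0.15,-2.4,14],[-0.7,-0.15,-2.4,16],[-0.7,-0.15,-2.4,18],[-0.7,-0.15,-2.4,20],[-0.7,-0.15,-2.4,22],[-0.7,-0.15,-2.4,24]]]'; python3 - <<'E'
from kin import *
from station import arm
q=np.array(arm.get_state()["q"]);show(q,"now")
for y in (-.1,0,.1,.2,.25): print(y,units(q,[.237,y,.24]))
print("then",units(q,[.3,.25,.235]),units(q,[.4,.22,.23]),units(q,[.45,.17,.23]))
E
```

```text
t: 19.38
eef_pos: [0.2296, -0.1991, 0.2406]
ee_rot: [2.942, -0.027, 0.462]
force: [-0.7, -0.5, -0.5]
width: 0.0258
gripper_force: 29.6
now q [ 1.55  -1.186 -0.828  0.133 -2.091  0.536] p [ 0.23  -0.199  0.24 ] tz [ 0.112 -0.166 -0.98 ] yaw 0.462
-0.1 [ 2.039 -3.367 -0.645]
0 [ 3.819 -6.887 -1.309]
0.1 [  5.6   -10.407  -1.974]
0.2 [  7.381 -13.926  -2.638]
0.25 [  8.271 -15.686  -2.97 ]
then [ 10.521 -14.638  -2.492] [ 13.562 -11.895  -1.649] [14.462 -9.272 -1.093]
```

```bash
python3 -m crank '[[[0.7,-1.2,-0.2,2],[1.4,-2.3,-0.4,4],[2.04,-3.37,-0.65,5],[2.9,-5.1,-1,5],[3.82,-6.89,-1.3,5],[4.7,-8.65,-1.65,5],[5.6,-10.41,-2,5],[6.5,-12.2,-2.3,5],[7.4,-13.93,-2.64,6],[8.27,-15.69,-2.97,8],[8.27,-15.69,-2.97,9]]]'; python3 - <<'E'
from kin import *
from station import arm
q=np.array(arm.get_state()["q"]);show(q,"now")
print("then",units(q,[.3,.25,.235]),units(q,[.4,.22,.23]),units(q,[.45,.17,.23]))
E
```

```text
t: 20.75
eef_pos: [0.2313, 0.1291, 0.241]
ee_rot: [3.056, -0.147, -0.317]
force: [-40.6, 59.6, -7.8]
width: 0.026
gripper_force: 29.6
now q [ 3.073 -1.273 -0.67  -0.158 -2.29  -1.922] p [0.232 0.13  0.239] tz [ 0.112 -0.126 -0.986] yaw -0.317
then [ 1.059 -5.437 -0.151] [ 5.16  -5.61   0.647] [ 7.656 -4.368  1.124]
```

```bash
python3 - <<'E'
from kin import *
from h import *
s=shot("side",1);t=shot("top",1)
b=np.hstack([cv2.resize(s,(400,300)),cv2.resize(t,(400,300))]);cv2.imwrite("pics/now.png",b[:,:,::-1].astype(np.uint8))
st=arm.get_state();print(st["force"],st["moment"],np.round(st["qd"],3),st["width"],st["joint_efforts"]);show(np.array(st["q"]))
E
```

```text
[-0.35  -0.959 -1.43 ] [0.381 0.604 0.047] [-0.005  0.024 -0.006 -0.02   0.013  0.281] 0.026043846924053416 [ 0.508 52.547 26.21   6.077 -0.598 -3.254]
 q [ 3.07  -1.273 -0.67  -0.158 -2.29  -1.921] p [0.232 0.129 0.239] tz [ 0.113 -0.127 -0.985] yaw -0.318
```

View pics/now.png

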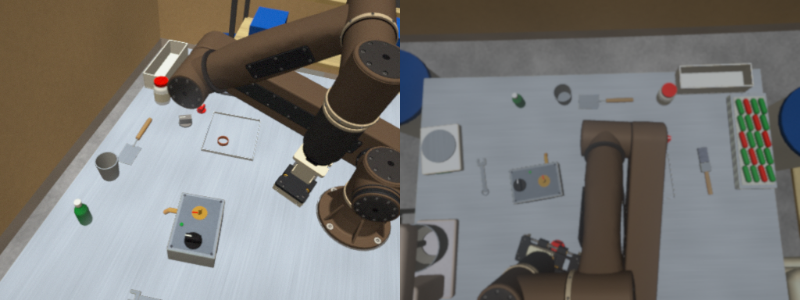

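The arm stayed on its backward-folded branch, with the base joint at its end, and the knob is still held. I'll go back and pass closer to the base axis so it switches to the forward branch.

```bash
python3 - <<'E'
from kin import *
from station import arm
q=np.array(arm.get_state()["q"]);show(q,"now")
us=[units(q,w) for w in([.245,.06,.24],[.25,0,.24],[.25,-.06,.24],[.245,-.12,.24])];print(np.array(us))
rows=[];a=np.zeros(3)
for u in us:
    rows+= [[*(a+(u-a)*k/2),0] for k in(1,2)];a=u
for r_ in range(1): q=sim(q,rows,W);show(q,"back")
us=[units(q,[x,y,.24]) for x,y in((.22,-.08),(.215,-.04),(.215,0),(.215,.04),(.215,.08),(.22,.12),(.23,.16),(.24,.2))]
print(np.array(us))
qq=q
for n in range(1,9): show(sim(q,[[*u,0] for u in us[:n]],W),n)
E
```

```text
now q [ 3.07  -1.273 -0.67  -0.158 -2.29  -1.921] p [0.232 0.129 0.239] tz [ 0.113 -0.127 -0.985] yaw -0.318
[[1.337 2.44  0.357]
 [2.268 4.637 0.684]
 [3.011 6.899 0.987]
 [3.566 9.225 1.268]]
back q [ 1.705 -1.109 -0.831  0.104 -1.989 -0.424] p [ 0.245 -0.12   0.24 ] tz [ 0.113 -0.127 -0.985] yaw -0.318
[[ -1.435  -1.184  -0.316]
 [ -2.118  -2.627  -0.541]
 [ -2.613  -4.135  -0.743]
 [ -3.108  -5.643  -0.946]
 [ -3.603  -7.151  -1.148]
 [ -3.911  -8.724  -1.328]
 [ -4.03  -10.361  -1.485]
 [ -4.15  -11.998  -1.642]]
1 q [ 1.377 -0.873 -0.866  0.13  -1.679 -0.123] p [ 0.227 -0.081  0.24 ] tz [ 0.106 -0.125 -0.986] yaw -0.319
2 q [ 1.601 -0.872 -0.853  0.098 -1.72  -0.348] p [ 0.229 -0.04   0.24 ] tz [ 0.1   -0.127 -0.987] yaw -0.319
3 q [ 1.829 -0.872 -0.842  0.069 -1.753 -0.576] p [0.224 0.002 0.24 ] tz [ 0.104 -0.129 -0.986] yaw -0.319
4 q [ 1.901 -0.813 -0.839  0.067 -1.701 -0.652] p [0.215 0.04  0.24 ] tz [ 0.113 -0.127 -0.985] yaw -0.318
5 q [ 1.737 -0.646 -0.828  0.091 -1.534 -0.501] p [0.215 0.08  0.24 ] tz [ 0.113 -0.127 -0.985] yaw -0.318
6 q [ 1.655 -0.521 -0.799  0.103 -1.431 -0.43 ] p [0.22 0.12 0.24] tz [ 0.113 -0.127 -0.985] yaw -0.318
7 q [ 1.586 -0.408 -0.759  0.114 -1.351 -0.372] p [0.23 0.16 0.24] tz [ 0.113 -0.127 -0.985] yaw -0.318
8 q [ 1.543 -0.31  -0.711  0.121 -1.297 -0.337] p [0.24 0.2  0.24] tz [ 0.113 -0.127 -0.985] yaw -0.318
```

```bash
python3 -m crank '[[[0.7,1.2,0.2,0],[1.3,2.4,0.36,0],[1.8,3.5,0.5,0],[2.27,4.64,0.7,0],[2.65,5.8,0.85,0],[3,6.9,1,0],[3.3,8,1.1,0],[3.57,9.2,1.27,0],[3.57,9.2,1.27,0],[3.57,9.2,1.27,0]]]'; python3 - <<'E'
from kin import *
from station import arm
q=np.array(arm.get_state()["q"]);show(q,"now")
us=[units(q,[x,y,.24]) for x,y in((.22,-.08),(.215,-.04),(.215,0),(.215,.04),(.215,.08),(.22,.12),(.23,.16),(.24,.2))]
print(np.array(us))
for n in (1,2,3,4,5,8): show(sim(q,[[*u,0] for u in us[:n]],W),n)
E
```

```text
t: 22.1
eef_pos: [0.2462, -0.1196, 0.2423]
ee_rot: [3.056, -0.15, -0.309]
force: [0.1, 0.6, -1.3]
width: 0.0257
gripper_force: 29.6
now q [ 1.709 -1.109 -0.828  0.107 -1.992 -0.417] p [ 0.246 -0.12   0.241] tz [ 0.116 -0.127 -0.985] yaw -0.309
[[ -1.476  -1.183  -0.267]
 [ -2.146  -2.633  -0.493]
 [ -2.627  -4.145  -0.695]
 [ -3.108  -5.658  -0.898]
 [ -3.59   -7.17   -1.1  ]
 [ -3.882  -8.746  -1.28 ]
 [ -3.987 -10.384  -1.436]
 [ -4.091 -12.023  -1.592]]
1 q [ 1.376 -0.873 -0.867  0.132 -1.678 -0.113] p [ 0.228 -0.082  0.24 ] tz [ 0.108 -0.125 -0.986] yaw -0.31
2 q [ 1.601 -0.872 -0.854  0.099 -1.72  -0.338] p [ 0.229 -0.04   0.24 ] tz [ 0.102 -0.127 -0.987] yaw -0.31
3 q [ 1.83  -0.872 -0.842  0.071 -1.753 -0.568] p [0.225 0.003 0.24 ] tz [ 0.106 -0.129 -0.986] yaw -0.31
4 q [ 1.941 -0.83  -0.839  0.063 -1.723 -0.681] p [0.215 0.04  0.24 ] tz [ 0.116 -0.127 -0.985] yaw -0.309
5 q [ 1.746 -0.649 -0.829  0.092 -1.537 -0.501] p [0.215 0.08  0.24 ] tz [ 0.116 -0.127 -0.985] yaw -0.309
8 q [ 1.547 -0.312 -0.713  0.124 -1.297 -0.332] p [0.24 0.2  0.24] tz [ 0.116 -0.127 -0.985] yaw -0.309
```

```bash
python3 -m crank '[[[-0.8,-0.6,-0.15,0],[-1.5,-1.2,-0.27,0],[-2.1,-2,-0.4,0],[-2.25,-2.6,-0.5,0],[-2.6,-3.4,-0.6,0],[-2.7,-4.1,-0.7,0]]]'; python3 - <<'E'
from kin import *
from station import arm
q=np.array(arm.get_state()["q"]);show(q,"now")
us=[units(q,[x,y,.24]) for x,y in((.215,.04),(.215,.08),(.22,.12),(.23,.16),(.24,.2),(.3,.22),(.36,.22),(.42,.19))]
print(np.array(us))
for n in (1,2,3,5,8): show(sim(q,[[*u,0] for u in us[:n]],W),n)
E
```

```text
t: 22.85
eef_pos: [0.2253, 0.0042, 0.2395]
ee_rot: [3.051, -0.142, -0.3]
force: [-0.0, -0.2, -0.6]
width: 0.0259
gripper_force: 29.6
now q [ 1.918 -0.91  -0.839  0.059 -1.799 -0.645] p [0.225 0.004 0.239] tz [ 0.108 -0.128 -0.986] yaw -0.3
[[-0.802 -1.223 -0.267]
 [-1.27  -2.739 -0.471]
 [-1.549 -4.316 -0.655]
 [-1.639 -5.955 -0.816]
 [-1.729 -7.594 -0.978]
 [ 0.306 -9.088 -0.822]
 [ 2.576 -9.824 -0.563]
 [ 5.197 -9.423 -0.151]]
1 q [ 1.835 -0.783 -0.839  0.071 -1.667 -0.57 ] p [0.215 0.04  0.24 ] tz [ 0.108 -0.128 -0.986] yaw -0.3
2 q [ 1.716 -0.636 -0.824  0.088 -1.526 -0.462] p [0.215 0.08  0.24 ] tz [ 0.108 -0.128 -0.986] yaw -0.3
3 q [ 1.642 -0.515 -0.795  0.1   -1.428 -0.399] p [0.22 0.12 0.24] tz [ 0.108 -0.128 -0.986] yaw -0.3
5 q [ 1.535 -0.306 -0.706  0.117 -1.298 -0.31 ] p [0.24 0.2  0.24] tz [ 0.108 -0.128 -0.986] yaw -0.3
8 q [ 1.007 -0.038 -0.526  0.176 -1.14   0.179] p [0.416 0.192 0.24 ] tz [ 0.108 -0.128 -0.986] yaw -0.3
```

```bash
python3 -m crank '[[[-0.5,-0.6,-0.13,0],[-1.2,-1.3,-0.27,0],[-1.6,-2.2,-0.4,0],[-1.7,-3.1,-0.5,0],[-1.65,-4.3,-0.65,0],[-1.64,-6,-0.82,0],[-1.73,-7.6,-1,0]]]'; python3 - <<'E'
from kin import *
from station import arm
q=np.array(arm.get_state()["q"]);show(q,"now")
us=[units(q,[x,y,.24]) for x,y in((.24,.2),(.3,.22),(.36,.22),(.42,.19))]
print(np.array(us))
for n in (1,2,3,4): show(sim(q,[[*u,0] for u in us[:n]],W),n)
E
```

```text
t: 23.72
eef_pos: [0.2422, 0.1998, 0.2403]
ee_rot: [3.048, -0.144, -0.306]
force: [-0.1, -0.7, 0.2]
width: 0.0259
gripper_force: 29.6
now q [ 1.527 -0.299 -0.702  0.118 -1.298 -0.308] p [0.242 0.201 0.241] tz [ 0.108 -0.132 -0.985] yaw -0.306
[[-0.075  0.058  0.02 ]
 [ 1.952 -1.448  0.173]
 [ 4.218 -2.198  0.432]
 [ 6.84  -1.813  0.849]]
1 q [ 1.536 -0.304 -0.705  0.117 -1.3   -0.316] p [0.24 0.2  0.24] tz [ 0.108 -0.132 -0.985] yaw -0.306
2 q [ 1.339 -0.181 -0.634  0.144 -1.225 -0.137] p [0.299 0.22  0.24 ] tz [ 0.108 -0.132 -0.985] yaw -0.306
3 q [ 1.171 -0.09  -0.569  0.164 -1.177  0.018] p [0.36 0.22 0.24] tz [ 0.108 -0.132 -0.985] yaw -0.306
4 q [ 1.009 -0.036 -0.525  0.178 -1.142  0.171] p [0.416 0.192 0.24 ] tz [ 0.108 -0.132 -0.985] yaw -0.306
```

```bash
python3 - <<'E'
from kin import *
from station import arm
q0=np.array(arm.get_state()["q"]);p0,A0=FK(q0)
for x,y in((.5,.15),(.46,.19),(.44,.2),(.42,.2),(.46,.12),(.4,.25),(.4,.3)):
    qa=ik(np.array([.9,0,-.5,.15,-1.1,-2.5]),np.array([x,y,.24]),A0@r('z',np.radians(195)),W)
    # align so q6=-3.0
    qa[5]=-3.0
    q=qa.copy();best=None
    for k in range(14):
        q=sim(q,[[0,0,0,.5]],W);p,A=FK(q);t=np.hypot(*A[:2,2])
        if best is None or t<best[0]: best=(t,k+1,q.copy(),p,A[:2,2])
    print((x,y),np.round(qa,2),"best",best)
E
```

```text
(0.5, 0.15) [ 0.8   0.06 -0.43  0.19 -1.1  -3.  ] best (np.float64(0.011389225067292947), 14, array([ 0.452,  0.159, -0.2  , -0.007, -1.202, -3.03 ]), array([0.562, 0.062, 0.251]), array([0.006, 0.01 ]))
(0.46, 0.19) [ 0.85  0.05 -0.41  0.15 -1.14 -3.  ] best (np.float64(0.009184638594946198), 11, array([ 0.572,  0.127, -0.243,  0.004, -1.209, -3.03 ]), array([0.531, 0.111, 0.251]), array([-0.005, -0.008]))
(0.44, 0.2) [ 0.87  0.03 -0.42  0.13 -1.15 -3.  ] best (np.float64(0.014976200462400202), 10, array([ 0.612,  0.107, -0.268,  0.006, -1.209, -3.03 ]), array([0.514, 0.124, 0.25 ]), array([-0.008, -0.013]))
(0.42, 0.2) [ 0.88  0.01 -0.44  0.12 -1.16 -3.  ] best (np.float64(0.016860149469259088), 10, array([ 0.618,  0.085, -0.291, -0.001, -1.211, -3.03 ]), array([0.499, 0.12 , 0.25 ]), array([-0.014, -0.009]))
(0.46, 0.12) [ 0.8  -0.02 -0.51  0.19 -1.11 -3.  ] best (np.float64(0.01138558550551945), 14, array([ 0.437,  0.083, -0.292, -0.001, -1.185, -3.03 ]), array([0.521, 0.032, 0.251]), array([0.01 , 0.006]))
(0.4, 0.25) [ 0.92  0.04 -0.39  0.09 -1.18 -3.  ] best (np.float64(0.02979828980174896), 7, array([ 0.744,  0.096, -0.287,  0.006, -1.218, -3.03 ]), array([0.483, 0.181, 0.248]), array([-0.018, -0.024]))
(0.4, 0.3) [ 0.95  0.1  -0.31  0.07 -1.2  -3.  ] best (np.float64(0.036081217374434635), 6, array([ 0.805,  0.146, -0.227, -0.003, -1.233, -3.03 ]), array([0.489, 0.232, 0.247]), array([-0.027, -0.024]))
```

```bash
python3 - <<'E'
from kin import *
from station import arm
q0=np.array(arm.get_state()["q"]);print(units(q0,[.48,.17,.24]))
E
```

```text
[ 9.344 -1.806  1.213]
```

```bash
python3 -m crank '[[[1.5,-0.3,0.2,2],[3.2,-0.6,0.4,4],[5,-1,0.65,6],[6.8,-1.3,0.9,8],[8.4,-1.6,1.1,10],[9.34,-1.8,1.2,12],[9.34,-1.8,1.2,14],[9.34,-1.8,1.2,16],[9.34,-1.8,1.2,18],[9.34,-1.8,1.2,20],[9.34,-1.8,1.2,22],[9.34,-1.8,1.2,24]]]'; python3 - <<'E'
from kin import *
from station import arm
q=np.array(arm.get_state()["q"]);show(q,"now")
n=(q[5]+3.0)/np.radians(5);print("turn to limit",n)
q=sim(q,[[0,0,0,2*i] for i in range(1,int(n/2)+1)],W);show(q)
for k in range(16): 
    q=sim(q,[[0,0,0,.5]],W)
    if k>5: show(q,k)
E
```

```text
t: 25.22
eef_pos: [0.4793, 0.1678, 0.2397]
ee_rot: [-2.972, -0.008, -2.412]
force: [0.3, -0.3, -1.9]
width: 0.026
gripper_force: 29.6
now q [ 0.855  0.044 -0.447  0.186 -1.115 -1.781] p [0.48  0.169 0.24 ] tz [ 0.107 -0.131 -0.986] yaw -2.412
turn to limit 13.973726669386163
 q [ 0.855  0.044 -0.447  0.186 -1.115 -2.828] p [0.48  0.169 0.24 ] tz [ 0.107 -0.131 -0.986] yaw 2.831
6 q [ 0.793  0.061 -0.404  0.153 -1.131 -3.03 ] p [0.493 0.156 0.244] tz [ 0.084 -0.111 -0.99 ] yaw 2.545
7 q [ 0.767  0.068 -0.386  0.139 -1.137 -3.03 ] p [0.499 0.151 0.245] tz [ 0.075 -0.102 -0.992] yaw 2.511
8 q [ 0.74   0.075 -0.368  0.125 -1.144 -3.03 ] p [0.504 0.145 0.246] tz [ 0.066 -0.093 -0.993] yaw 2.477
9 q [ 0.714  0.082 -0.35   0.11  -1.151 -3.03 ] p [0.509 0.139 0.247] tz [ 0.058 -0.083 -0.995] yaw 2.443
10 q [ 0.688  0.09  -0.333  0.096 -1.158 -3.03 ] p [0.515 0.133 0.248] tz [ 0.049 -0.073 -0.996] yaw 2.41
11 q [ 0.661  0.097 -0.316  0.082 -1.165 -3.03 ] p [0.52  0.126 0.249] tz [ 0.041 -0.063 -0.997] yaw 2.377
12 q [ 0.635  0.105 -0.299  0.067 -1.172 -3.03 ] p [0.525 0.12  0.25 ] tz [ 0.033 -0.052 -0.998] yaw 2.344
13 q [ 0.609  0.112 -0.282  0.053 -1.179 -3.03 ] p [0.529 0.113 0.25 ] tz [ 0.026 -0.042 -0.999] yaw 2.312
14 q [ 0.583  0.12  -0.266  0.038 -1.186 -3.03 ] p [0.534 0.106 0.251] tz [ 0.018 -0.031 -0.999] yaw 2.279
15 q [ 0.556  0.128 -0.25   0.024 -1.193 -3.03 ] p [0.539 0.099 0.251] tz [ 0.011 -0.019 -1.   ] yaw 2.247
```

```bash
python3 -m crank '[[[0,0,0,2],[0,0,0,4],[0,0,0,6],[0,0,0,8],[0,0,0,10],[0,0,0,12],[0,0,0,14]]]' >/dev/null; python3 - <<'E'
from kin import *
from station import arm
q0=np.array(arm.get_state()["q"]);show(q0,"now")
for T in(5,6,6.5,7,7.5,8,9): show(sim(q0,[[0,0,0,2],[0,0,0,4],[0,0,0,min(6,T)],[0,0,0,T],[0,0,0,T],[0,0,0,T]],W),T)
E
```

```text
now q [ 0.855  0.044 -0.447  0.187 -1.115 -3.002] p [0.48  0.169 0.24 ] tz [ 0.107 -0.131 -0.986] yaw 2.655
5 q [ 0.591  0.092 -0.32   0.068 -1.141 -3.03 ] p [0.529 0.096 0.247] tz [ 0.05  -0.041 -0.998] yaw 2.301
6 q [ 0.527  0.098 -0.307  0.047 -1.134 -3.03 ] p [0.537 0.072 0.246] tz [ 0.049 -0.021 -0.999] yaw 2.228
6.5 q [ 0.51   0.099 -0.303  0.024 -1.132 -3.03 ] p [0.536 0.071 0.243] tz [ 0.043 -0.001 -0.999] yaw 2.202
7 q [ 0.498  0.099 -0.3   -0.    -1.13  -3.03 ] p [0.534 0.071 0.24 ] tz [ 0.037  0.02  -0.999] yaw 2.18
7.5 q [ 0.486  0.099 -0.297 -0.023 -1.128 -3.03 ] p [0.531 0.073 0.237] tz [ 0.032  0.04  -0.999] yaw 2.16
8 q [ 0.477  0.099 -0.295 -0.044 -1.126 -3.03 ] p [0.529 0.074 0.235] tz [ 0.028  0.059 -0.998] yaw 2.142
9 q [ 0.461  0.099 -0.291 -0.08  -1.123 -3.03 ] p [0.525 0.077 0.231] tz [ 0.021  0.09  -0.996] yaw 2.113
```

```bash
for i in 1 2 3 4 5; do python3 -m crank '[[[0,0,0,1]]]' >/dev/null; done; python3 - <<'E'
from kin import *
from station import arm
s=arm.get_state();q=np.array(s["q"]);print(s["t"],s["qd"]);show(q,"now")
for k in range(6): q=sim(q,[[0,0,0,1]],W);show(q,k+1)
E
```

```text
26.725 [-0.419  0.114  0.255 -0.232 -0.104  0.003]
now q [ 0.61   0.108 -0.289  0.053 -1.174 -3.027] p [0.528 0.113 0.25 ] tz [ 0.028 -0.04  -0.999] yaw 2.316
1 q [ 0.559  0.123 -0.259  0.025 -1.187 -3.03 ] p [0.537 0.099 0.25 ] tz [ 0.015 -0.018 -1.   ] yaw 2.251
2 q [ 0.506  0.137 -0.229 -0.003 -1.2   -3.03 ] p [0.545 0.084 0.25 ] tz [ 0.002  0.005 -1.   ] yaw 2.188
3 q [ 0.454  0.152 -0.201 -0.032 -1.213 -3.03 ] p [0.552 0.069 0.249] tz [-0.009  0.029 -1.   ] yaw 2.125
4 q [ 0.401  0.167 -0.175 -0.061 -1.225 -3.03 ] p [0.559 0.052 0.248] tz [-0.019  0.054 -0.998] yaw 2.063
5 q [ 0.349  0.182 -0.15  -0.089 -1.237 -3.03 ] p [0.565 0.036 0.246] tz [-0.027  0.08  -0.996] yaw 2.003
6 q [ 0.297  0.197 -0.128 -0.118 -1.249 -3.03 ] p [0.569 0.019 0.243] tz [-0.034  0.106 -0.994] yaw 1.942
```

```bash
python3 -m crank '[[[0,0,0,1]]]' >/dev/null;  python3 -m crank '[[[0,0,0,0],[0,0,0,0]]]' >/dev/null; python3 - <<'E'
from kin import *
from station import arm
s=arm.get_state();q=np.array(s["q"]);print(s["t"],s["qd"]);show(q,"now")
for k in range(4): q=sim(q,[[0,0,0,.3]],W);show(q,k+1)
E
```

```text
27.1 [ 0.011 -0.011 -0.008  0.    -0.001 -0.007]
now q [ 0.56   0.122 -0.26   0.026 -1.186 -3.029] p [0.536 0.099 0.25 ] tz [ 0.015 -0.019 -1.   ] yaw 2.253
1 q [ 0.545  0.126 -0.251  0.018 -1.19  -3.03 ] p [0.539 0.095 0.25 ] tz [ 0.011 -0.012 -1.   ] yaw 2.234
2 q [ 0.529  0.131 -0.242  0.009 -1.195 -3.03 ] p [0.541 0.09  0.25 ] tz [ 0.007 -0.006 -1.   ] yaw 2.214
3 q [ 0.513  0.135 -0.233  0.    -1.199 -3.03 ] p [0.544 0.086 0.25 ] tz [ 0.003  0.001 -1.   ] yaw 2.195
4 q [ 0.497  0.14  -0.223 -0.008 -1.203 -3.03 ] p [0.546 0.081 0.25 ] tz [-0.     0.009 -1.   ] yaw 2.177
```

```bash
python3 -m crank '[[[0,0,0,0.9]]]' >/dev/null;  python3 -m crank '[[[0,0,0,0],[0,0,0,0]]]' >/dev/null; python3 - <<'E'
from kin import *
from h import *
st=arm.get_state();show(np.array(st["q"]))
s=shot("side",3);np.savez("v1.npz",im=s,p=st["eef_pos"],e=st["ee_rot"]);print(st["t"],st["eef_pos"],st["ee_rot"])
p,A=FK(np.array(st["q"]));c=proj("side",p)[0].astype(int);x0,y0=c-45;print(x0,y0)
b=cv2.resize(s[y0:y0+90,x0:x0+90],None,fx=6,fy=6,interpolation=cv2.INTER_CUBIC);a=np.linspace(0,2*np.pi,80)
for z in(-.0108,-.0028):
    for u,v in proj("side",np.c_[p[0]+.028*np.cos(a),p[1]+.028*np.sin(a),np.full(80,p[2]+z)]): cv2.circle(b,(int((u-x0+.5)*6),int((v-y0+.5)*6)),1,(0,255,0),-1)
cv2.imwrite("pics/v1.png",np.clip(b[:,:,::-1],0,255).astype(np.uint8))
E
```

```text
q [ 0.514  0.134 -0.234  0.    -1.198 -3.029] p [0.543 0.086 0.25 ] tz [ 0.005  0.002 -1.   ] yaw 2.197
27.475 [0.543 0.086 0.25 ] [3.137 0.001 2.197]
199 134
```

View pics/v1.png

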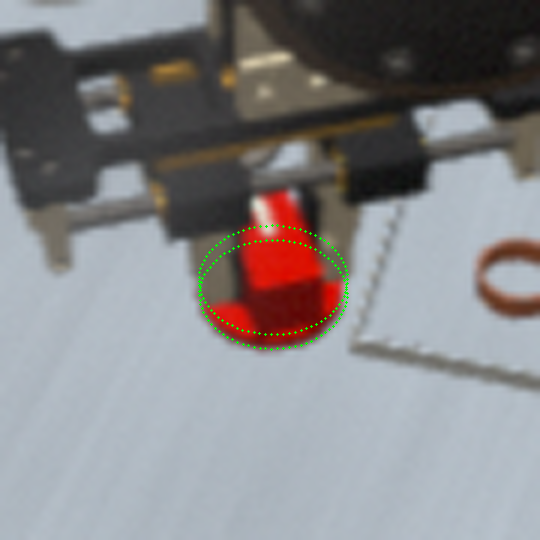

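```bash
cat > fit.py <<'E'
from h import *
from scipy.optimize import least_squares
from scipy.ndimage import map_coordinates
def fitskirt(im,p,yaw,zs=(-.0108,-.0028),c="side",rad=.028,up=.06,red=None):
    p=np.array(p);f=(im[...,0]-np.maximum(im[...,1],im[...,2])) if red is None else red(im)
    a=np.linspace(0,2*np.pi,181)[:-1];cen=proj(c,[p[0],p[1],p[2]+np.mean(zs)])[0]
    def hull(dx,dy):
        X=np.concatenate([np.c_[p[0]+dx+rad*np.cos(a),p[1]+dy+rad*np.sin(a),np.full(180,p[2]+z)] for z in zs])
        return cv2.convexHull(proj(c,X).astype(np.float32))
    # edge points: rays from the centre downward half, last half-level crossing of redness
    pts=[]
    for th in np.radians(np.arange(10,171,4)):
        d=np.array([np.cos(th),np.sin(th)]);t=np.arange(4,20,.1);q=cen+t[:,None]*d
        v=map_coordinates(f,[q[:,1],q[:,0]],order=1);k0=np.argmax(v>0.9*np.percentile(v,75)) if v.max()>60 else None
        if k0 is None: continue
        hi=np.median(v[v>.7*v.max()]);lo=np.median(v[-25:])
        i=np.where(v>(hi+lo)/2)[0][-1]
        if i<len(t)-2: pts.append(cen+t[i]*d)
    pts=np.array(pts)
    g=lambda x:np.array([cv2.pointPolygonTest(hull(*x[:2]),(float(u),float(v)),True) for u,v in pts])
    s=least_squares(lambda x:g(x),[0,0],loss="soft_l1",f_scale=.3,diff_step=1e-3,x_scale=.002)
    # numeric grid refine
    best=min(((np.abs(np.clip(g((i,j)),-1,1)).mean(),i,j) for i in np.arange(-.005,.0051,.0005) for j in np.arange(-.005,.0051,.0005)))
    n,t=np.array([np.cos(yaw),np.sin(yaw)]),np.array([np.sin(yaw),-np.cos(yaw)])
    print("n",len(pts),"best res px",best[0],"dxy mm",np.round(np.array(best[1:])*1e3,1),"tool x,y mm",np.round([np.dot(best[1:],n)*1e3,np.dot(best[1:],t)*1e3],1),"resid at best",np.round(g(best[1:])[::3],2))
    return np.array(best[1:])
E
python3 - <<'E'
from fit import *
v=np.load("v1.npz");fitskirt(v["im"],v["p"],v["e"][2])
# collar fitted the same way in the initial side picture
im=np.load("imgs.npz")["side"]
fitskirt(im,[.4715,.2015,.070],.26,zs=(0,.003),rad=.024,red=lambda m:m[...,0]-m[...,2])
im=np.load("imgs.npz")["top"]
fitskirt(im,[.4715,.2015,.070],.26,zs=(0,.003),c="top",rad=.024,red=lambda m:m[...,0]-m[...,2])
E
```

```text
Traceback (most recent call last):
  File "fit.py", line 23, in fitskirt
    best=min(((np.abs(np.clip(g((i,j)),-1,1)).mean(),i,j) for i in np.arange(-.005,.0051,.0005) for j in np.arange(-.005,.0051,.0005)))
  File "fit.py", line 23, in <genexpr>
    best=min(((np.abs(np.clip(g((i,j)),-1,1)).mean(),i,j) for i in np.arange(-.005,.0051,.0005) for j in np.arange(-.005,.0051,.0005)))
                              ~^^^^^^^
  File "fit.py", line 20, in <lambda>
    g=lambda x:np.array([cv2.pointPolygonTest(hull(*x[:2]),(float(u),float(v)),True) for u,v in pts])
                                              ~~~~^^^^^^^^
  File "fit.py", line 9, in hull
    return cv2.convexHull(proj(c,X).astype(np.float32))
                          ~~~~^^^^^
  File "h.py", line 6, in proj
    K,k1,R,t=cal(c);p=np.atleast_2d(X)@R.T+t;s=p[:,:2]/p[:,2:];s=s*(1+k1*(s**2).sum(1,keepdims=True))
             ~~~^^^
  File "h.py", line 4, in cal
    k=arm.get_calibration(c);return np.array(k["mtx"]),k["k1"],np.array(k["R"]),np.array(k["t"])
ValueError: time passes only in moves, steps and waits
```

```bash
sed -i 's/^def cal(c):/import functools\n@functools.lru_cache\ndef cal(c):/' h.py; sed -i '/s=least_squares/d' fit.py; python3 - <<'E'
from fit import *
v=np.load("v1.npz");fitskirt(v["im"],v["p"],v["e"][2])
I=np.load("imgs.npz");o=lambda m:m[...,0]-m[...,2]
for c in("side","top"): fitskirt(I[c],[.4715,.2015,.070],.26,zs=(0,.003),c=c,rad=.024,red=o)
print(arm.get_state()["t"])
E
```

```text
n 41 best res px 0.2592080921465823 dxy mm [ 1.5 -2. ] tool x,y mm [-2.5  0. ] resid at best [ 0.86  0.56  0.34 -0.2  -0.07 -0.   -0.07 -0.36 -0.66 -0.19 -0.07  0.07
  0.12  0.1 ]
n 41 best res px 0.07623457979801201 dxy mm [ 1. -0.] tool x,y mm [1.  0.3] resid at best [ 0.21  0.07  0.06  0.1  -0.05 -0.06 -0.11  0.03  0.05 -0.05  0.01 -0.1
  0.16  0.14]
n 41 best res px 0.07816183088610436 dxy mm [-0. -1.] tool x,y mm [-0.3  1. ] resid at best [ 0.01  0.06  0.01 -0.04  0.02 -0.02 -0.06 -0.1  -0.03 -0.05  0.12  0.18
  0.14  0.28]
27.625
```

```bash
python3 - <<'E'
from fit import *
v=np.load("v1.npz")
sat=lambda m:np.clip((m[...,0]-np.maximum(m[...,1],m[...,2]))/(m[...,0]+5),0,1)*200
fitskirt(v["im"],v["p"],v["e"][2],red=sat)
f=lambda m:200-m[...,2]   # blue channel: background bright, red dark
fitskirt(v["im"],v["p"],v["e"][2],red=f)
E
```

```text
n 41 best res px 0.21913661330253925 dxy mm [ 2.5 -1. ] tool x,y mm [-2.3  1.4] resid at best [ 0.26  0.17  0.19 -0.04 -0.21 -0.05 -0.04 -0.16 -0.19  0.05  0.06  0.28
  0.5   3.27]
n 41 best res px 0.19352685737589234 dxy mm [ 1.5 -0. ] tool x,y mm [-0.9  1.2] resid at best [ 0.59  0.31  0.78 -0.03 -0.   -0.07  0.12 -0.02 -0.09  0.01 -0.04  0.09
  0.27  0.4 ]
```

```bash
python3 -m crank '[[[0.6,0,0.2,-1.8],[1.8,0.1,0.8,-3.6],[3.4,0.2,1.8,-5.5],[4.8,0.3,2.8,-5.5],[5.41,0.33,3.6,-5.5],[5.41,0.33,3.6,-5.5],[5.41,0.33,3.6,-5.5]]]'; python3 - <<'E'
from fit import *
from kin import show,FK
st=arm.get_state();show(np.array(st["q"]));s=shot("side",3);np.savez("v2.npz",im=s,p=st["eef_pos"],e=st["ee_rot"])
p=np.array(st["eef_pos"]);c=proj("side",p)[0].astype(int);x0,y0=c-30;print(x0,y0)
sat=lambda m:np.clip((m[...,0]-np.maximum(m[...,1],m[...,2]))/(m[...,0]+5),0,1)*200
for f in(None,sat,lambda m:200-m[...,2]): fitskirt(s,p,st["ee_rot"][2],red=f)
b=cv2.resize(s[y0:y0+80,x0:x0+70],None,fx=7,fy=7,interpolation=cv2.INTER_CUBIC);a=np.linspace(0,2*np.pi,80)
for z in(-.0108,-.0028):
    for u,v in proj("side",np.c_[p[0]+.028*np.cos(a),p[1]+.028*np.sin(a),np.full(80,p[2]+z)]): cv2.circle(b,(int((u-x0+.5)*7),int((v-y0+.5)*7)),1,(0,255,0),-1)
cv2.imwrite("pics/v2.png",np.clip(b[:,:,::-1],0,255).astype(np.uint8))
E
```

```text
t: 28.5
eef_pos: [0.4714, 0.2002, 0.1612]
ee_rot: [3.137, 0.004, 2.676]
force: [-0.4, 0.6, -0.6]
width: 0.0257
gripper_force: 29.6
 q [ 0.787  0.142 -0.441  0.002 -0.981 -2.825] p [0.472 0.201 0.162] tz [ 0.006  0.003 -1.   ] yaw 2.676
226 220
n 35 best res px 0.2750216996159949 dxy mm [ 2.5 -1.5] tool x,y mm [-2.9 -0.2] resid at best [ 3.36  0.38 -0.11 -0.43 -0.44 -0.18  0.09  0.18  0.23 -0.41 -0.12  0.07]
n 35 best res px 0.11844262255777809 dxy mm [ 2.5 -0.5] tool x,y mm [-2.5  0.7] resid at best [ 0.58 -0.1   0.   -0.15 -0.09  0.02 -0.07  0.05  0.14 -0.02  0.16  0.2 ]
n 36 best res px 0.2636843061932625 dxy mm [ 2.  -0.5] tool x,y mm [-2.   0.5] resid at best [ 0.49  0.02  0.11 -0.16 -0.13  0.46 -0.07  0.22 -0.04 -0.42 -0.09 -5.74]
```

View pics/v2.png

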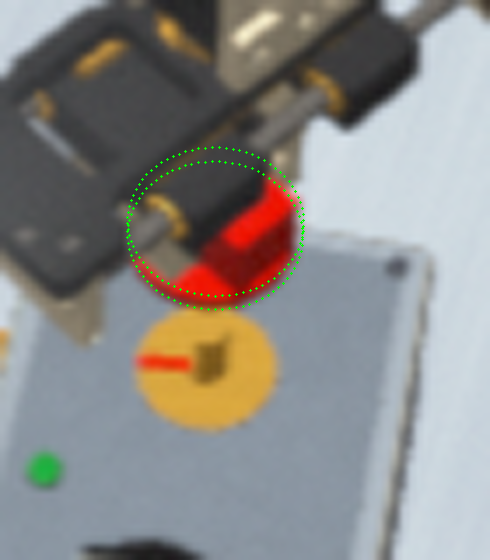

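```bash
python3 - <<'E'
from fit import *
I=np.load("imgs.npz")
sat=lambda m:np.clip((m[...,0]-np.maximum(m[...,1],m[...,2]))/(m[...,0]+5),0,1)*200
for c in("side","top"):
  for f in (None,sat): fitskirt(I[c],[.5044,-.2564,0],-2.562,zs=(.003,.011),c=c,red=f)
E
```

```text
n 41 best res px 0.07959740488284973 dxy mm [ 3.  -1.5] tool x,y mm [-1.7 -2.9] resid at best [-0.08  0.08  0.01  0.05 -0.08 -0.02 -0.05  0.15  0.09  0.17  0.2  -0.01
 -0.05  0.05]
n 41 best res px 0.1841288124504744 dxy mm [ 2.5 -1. ] tool x,y mm [-1.5 -2.2] resid at best [ 0.25  0.24  0.09  0.04 -0.1  -0.15 -0.19 -0.1  -0.07 -0.    0.2   0.15
  0.36  0.51]
n 41 best res px 0.14075329445970863 dxy mm [ 1.5 -0.5] tool x,y mm [-1.  -1.2] resid at best [ 0.34 -0.26  0.12  0.17  0.11  0.21  0.05 -0.28 -0.2  -0.09 -0.05  0.11
  0.11  0.12]
n 41 best res px 0.1263061098471879 dxy mm [ 2.  -0.5] tool x,y mm [-1.4 -1.5] resid at best [ 0.39 -0.23  0.12  0.15 -0.03  0.16  0.1  -0.23 -0.14 -0.12 -0.07  0.12
  0.14  0.18]
```

```bash
python3 -m crank '[[[0,0,0,-2],[0,0,0,-4],[0,0,0,-6],[0,0,0,-8],[0,0,0,-8.3],[0,0,0,-8.3],[0,0,0,-8.3]]]'; python3 - <<'E'
from h import *
delta(.470,.2018,.115,.26-np.pi);delta(.470,.2018,.115,.26-np.pi)
E
```

```text
t: 29.52
eef_pos: [0.4711, 0.1999, 0.1606]
ee_rot: [3.14, 0.005, -2.887]
force: [0.1, -0.4, -1.3]
width: 0.0261
gripper_force: 29.6
t 29.52 pose [0.4711 0.1999 0.1606] [ 3.1403  0.0053 -2.8867] F [ 0.1 -0.4 -1.3] w 0.026117518331485776 | units [ 0.022  0.086  1.822 -0.058]
t 29.52 pose [0.4711 0.1999 0.1606] [ 3.1403  0.0053 -2.8867] F [ 0.1 -0.4 -1.3] w 0.026117518331485776 | units [ 0.022  0.086  1.822 -0.058]
```

```bash
python3 -m crank '[[[0.02,0.04,0.5,0],[0.02,0.08,1.2,0],[0.02,0.08,1.6,0],[0.02,0.08,1.82,0],[0.02,0.08,1.82,0],[0.02,0.08,1.82,0]]]'; python3 - <<'E'
from h import *
delta(.470,.2018,.106,.26-np.pi)
E
```

```text
t: 30.28
eef_pos: [0.4705, 0.2021, 0.1153]
ee_rot: [3.14, 0.006, -2.884]
force: [0.2, -0.4, -0.2]
width: 0.0257
gripper_force: 29.6
t 30.27 pose [0.4705 0.2021 0.1153] [ 3.1401  0.0058 -2.8841] F [ 0.2 -0.4 -0.2] w 0.025729870114859273 | units [ 0.021 -0.007  0.374 -0.029]
```

```bash
python3 -m crank '[[[0.02,0,0.12,0],[0.02,0,0.24,0],[0.02,0,0.36,0],[0.02,0,0.44,0],[0.02,0,0.44,0]]]'; python3 - <<'E'
from h import *
delta(.470,.2018,.09,.26-np.pi)
E
```

```text
t: 30.9
eef_pos: [0.47, 0.2016, 0.1038]
ee_rot: [3.141, 0.005, -2.884]
force: [3.5, -1.8, -2.6]
width: 0.0263
gripper_force: 29.6
t 30.9 pose [0.47   0.2016 0.1038] [ 3.1406  0.0052 -2.8842] F [ 3.5 -1.8 -2.6] w 0.026278227832575916 | units [-0.003  0.005  0.551 -0.03 ]
```

```bash
python3 -m crank '[[[-0.01,-0.01,0,0],[-0.015,-0.015,0.1,0],[-0.015,-0.015,0.2,0],[-0.015,-0.015,0.3,0],[-0.015,-0.015,0.3,0]]]'; python3 - <<'E'
from h import *
delta(.470,.2018,.0908,.26-np.pi);s=arm.get_state();print(s["moment"])
E
```

```text
t: 31.52
eef_pos: [0.4702, 0.2015, 0.0961]
ee_rot: [3.14, 0.005, -2.884]
force: [2.3, -1.1, -2.7]
width: 0.0262
gripper_force: 29.6
t 31.52 pose [0.4702 0.2015 0.0961] [ 3.1404  0.0048 -2.8842] F [ 2.3 -1.1 -2.7] w 0.026168647127348715 | units [ 0.003  0.013  0.212 -0.03 ]
[-0.21498544 -0.88234737 -0.01440898]
```

```bash
python3 -m crank '[[[-0.01,-0.005,0.08,0],[-0.015,-0.01,0.16,0],[-0.015,-0.01,0.22,0],[-0.015,-0.01,0.22,0]]]' - 45; python3 -m crank '[[[0,0,0.06,0],[0,0,0.12,0],[0,0,0.17,0],[0,0,0.17,0]]]';  python3 - <<'E'
from h import *
delta(.470,.2018,.0848,.26-np.pi);s=arm.get_state();print(s["moment"])
E
```

```text
t: 32.02
eef_pos: [0.4706, 0.2014, 0.0909]
ee_rot: [3.14, 0.005, -2.884]
force: [-0.9, 0.2, -0.1]
width: 0.0257
gripper_force: 44.5
t: 32.52
eef_pos: [0.4707, 0.2014, 0.087]
ee_rot: [3.14, 0.005, -2.884]
force: [-1.9, -1.3, 7.1]
width: 0.0257
gripper_force: 44.6
t 32.52 pose [0.4707 0.2014 0.087 ] [ 3.1404  0.0053 -2.8841] F [-1.9 -1.3  7.1] w 0.025650984107704927 | units [ 0.025  0.023  0.087 -0.028]
[-0.26959642  1.10692974 -0.02168608]
```

```bash
python3 -m crank '[[[0,0,0.04,0],[0,0,0.08,0],[0,0,0.1,0],[0,0,0.1,0]]]'; python3 -m crank '[[[0,0,0.02,0],[0,0,0.02,0]]]'; python3 -m crank '[[[0,0,0.02,0],[0,0,0.02,0]]]'
```

```text
t: 33.02
eef_pos: [0.4708, 0.2014, 0.0847]
ee_rot: [3.14, 0.005, -2.884]
force: [-3.6, -1.3, 8.9]
width: 0.0257
gripper_force: 44.6
t: 33.28
eef_pos: [0.4708, 0.2014, 0.0846]
ee_rot: [3.14, 0.006, -2.884]
force: [-4.7, -1.5, 12.7]
width: 0.0261
gripper_force: 44.6
t: 33.52
eef_pos: [0.4709, 0.2014, 0.0845]
ee_rot: [3.14, 0.006, -2.884]
force: [-6.8, -2.0, 17.3]
width: 0.0256
gripper_force: 44.6
```

```bash
python3 -m crank '[[[0,0,0,0],[0,0,0,0],[0,0,0,0]]]'; python3 - <<'E'
from h import *
print([(round(r["score"],2),np.round(r["extent"]).tolist()) for r in (arm.grab_frame("side"),arm.recognise("cutter","side"))[1]],arm.get_state()["t"])
print(arm.job_done())
E
```

```text
t: 33.9
eef_pos: [0.4709, 0.2014, 0.0846]
ee_rot: [3.14, 0.006, -2.884]
force: [-6.7, -2.4, 16.9]
width: 0.0257
gripper_force: 44.6
[] 34.0
the job is handed in; nothing more can be done
None
```

The knob is on the spindle with its pointer on the red line, held pressed to the end stop at about 17 N, and I handed the job in at 34.0 s; however, on the way I drove the base joint onto its limit (3.073 read, range 3.07) with a brief wrist-force peak of about 72 N, and the last cutter check found nothing (it was still in the tray when last seen at 27.5 s).

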